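# Turn the scoop round, stir the nut bowl and leave the scoop handle-out for customers

### The arm

A 6-joint arm with a two-finger parallel gripper is mounted at the origin on the work surface. World frame = base frame: x ahead of the robot, y to its left, z up, the work surface at z = 0. Lengths are in m, angles in rad, forces in N, time in s.
With the tool pointing down it reaches from about 0.35 to 0.975 m from the base axis. Payload 4.9 kg.
Tool frame: the origin (TCP) lies on the front face of the gripper's body, between the roots of the fingers; the fingertips stand ctrl.tip_extent ahead of it and the grasp point (between the pads) lies 54 mm ahead of it (ctrl.tip_extent is the distance from the TCP to the fingertips, in m); z points along the fingers, y is the line along which they close (so a half turn about z gives the same grasp; the last joint's range is limited). The gripper opens to 85 mm and grips with 20 to 120 N. Pads are 22 mm wide; open, the fingers measure 114 mm over their backs; the gripper's body (76 mm by 85 mm) begins 54 mm behind the grasp point. The pads swing forward as they close: fully open they stand 13 mm farther back than shut.
Start: joints at [-1.263, 0.053, 1.613, -0, 1.476, -0.119], TCP at [0.259, -0.569, 0.304] pointing down, gripper open.
Joint ranges: [-3.01, 3.01], [-1.01, 2.22], [0.06, 2.58], [-1.02, 4.17], [0.09, 2.62], [-3.14, 3.14]. Speed limits (rad/s): [2.57, 2.57, 3.14, 3.14, 3.14, 3.14].

### API

Orientations are given as a rotation vector (axis times angle).
In Python, from station import ctrl gives the robot as it stands.
- The arm moves only by the tool apply_moves, never from a script. Its argument "rows" is one flat list of numbers, 6 for each row, row after row: the shift along the tool's x, y, z normalised to -1 to 1, where 1 is 0.6 m, then the turn, a rotation vector about the tool's x, y, z normalised to -1 to 1, where 1 is 90 degrees. A call has 1 to 20 rows; each row is the pose to reach, as a shift and turn from the pose commanded when the call began, along the tool's axes at that moment; what a row does not reach only later rows make up. A row lasts 1/10 s, in which the tool goes at most 50 mm and 8.59 degrees, less where a joint would pass 70% of its speed; a pose out of reach is approached as far as the arm can. A call with a number of a shift or a turn outside -1 to 1 is refused whole. A call with a gripper value outside its range is refused whole. "grip" is the opening, from 0 (shut) to 1 (fully open), set as the call begins (left out, the last holds). The fingers move at their own pace and stop on an object; "grip_force" is the grip in N (left out, the last holds). Time passes only in rows, so rows that repeat a pose let the fingers close. It gives the time, the measured TCP pose, the force, the opening and the grip force at its end, in the units of the state.
- ctrl.get_obs(): the state, without advancing time (a new reading comes with each control period).
- ctrl.get_image(name): name is "scene" or "top" or "wrist"; returns (picture, depth): 400x640x3 uint8, blue, green, red; 400x640 float32, m along the optical axis (not along the pixel's ray), 0 where there is no reading.
- ctrl.camera_model(name): a dict with "mtx" (3x3 intrinsics, pixels), "k1" (the pictures are not rectified: a ray, as slopes to the right and down, at radius r is drawn at 1 + k1 r^2 times it, then the intrinsics apply), "R" (3x3) and "t" (3): a world point X has camera coordinates R X + t; the wrist camera has in their place "tool_from_camera" (4x4, takes a point from camera to tool coordinates, whose origin is the TCP and whose axes are the flange's). Camera axes: x right, y down, z forward; pixel columns grow to the right and rows downward; lengths in m; the calibration is good to about 2 mm. A picture is of the moment at which its call begins: read the wrist's pose just before it. camera_model takes no time and is no camera call.
- ctrl.finish_job(): hands the job in; it is judged then, once.
The state is a dict: "t": time; "q": joint angles; "dq": joint speeds; "effort": joint torques, N m; "tool_pos": TCP position; "tool_rot": TCP orientation; "contact_force": force on the tool from outside, world axes, zero at the start; "wrist_torque": the same for the moment, N m; "opening": finger opening in m; "grip_force": force on a finger pad.
Only numpy, scipy, OpenCV 4.12 (cv2) and the standard library are available. Lean on these libraries where they do the work, as an engineer would, in place of code of your own. Each camera call takes 0.05 s, during which the arm holds its last target. There are 200 camera calls.

### The job

Get the bowl of nuts ready for customers: the scoop stands cup-up in the caddy, so lift it out, lay it down on the free counter, let go and take it again by its handle so that the cup goes first. With the scoop, stir the nuts round the bowl until at least four of the five lie a couple of centimetres or more from where they were, then leave the scoop in the bowl, cup down inside and handle resting on the rim, pointing out over the customers' side (the side away from the robot). Do not drop the scoop or spill nuts, and leave the other goods where they are.

Things in the scene. Friction and masses are not known exactly. Their poses are not given: they have to be found in the camera images.
- scoop_cup (a point): Centre, half-way up, of the cup of a one-piece pale wooden scoop (60 g, 195 mm long). Round cup 48 mm across with upright sides, 22 mm deep, underside at z = -11 mm, mouth at +11 mm. Axes: x along the scoop from handle's end to cup, y across, z out of the mouth. At the start the cup is outside the caddy's edge nearest the robot, mouth up, x rising at about 45 degrees.
- scoop_handle (a point): Mid-width, mid-thickness point of the scoop's straight handle, 135 mm from the cup's centre, 36 mm from the handle's end: a good place to hold it. Axes parallel to scoop_cup's. The handle is 18 mm wide (y) and 14 mm thick: z from -3 to +11 mm of the cup's centre. Lying mouth up on the counter, the scoop rests on cup and handle's end, the handle sloping down about 3 degrees.
- scoop_end (a point): Middle of the scoop handle's end face, 171 mm from the cup's centre; axes as the cup's. At the start it is at the bottom of the caddy's tall bin; a straight lift of 110 mm brings it free.
- caddy_mouth (a point): Centre of the open top, 95 mm up, of the tall bin of the fixed wooden caddy: 110 mm (its x) by 72 mm (its y) outside, walls 6 mm. A lower bin with painted pens (tops about 115 mm up) adjoins on its +y side, out to y = 88 mm. The scoop leans over the -x edge. The counter between caddy and bowl is free.
- bowl: Heavy round wooden bowl, fixed; origin at the centre of its underside, z up, x pointing away from the robot to the customers' side. 184 mm across the rim, 62 mm high, walls 6 mm, floor 8 mm thick; inside radius 62 mm at the floor, 80 mm at 22 mm up, 86 mm at the rim.
- nut0_c (a point): Centre of one of the five loose cream-coloured nuts in the bowl: pill-shaped, 36 mm long, 28 mm thick, about 19 g; they lie on the bowl's floor in one layer.
- nut1_c (a point): Centre of one of the five loose cream-coloured nuts in the bowl: pill-shaped, 36 mm long, 28 mm thick, about 19 g; they lie on the bowl's floor in one layer.
- nut2_c (a point): Centre of one of the five loose cream-coloured nuts in the bowl: pill-shaped, 36 mm long, 28 mm thick, about 19 g; they lie on the bowl's floor in one layer.
- nut3_c (a point): Centre of one of the five loose cream-coloured nuts in the bowl: pill-shaped, 36 mm long, 28 mm thick, about 19 g; they lie on the bowl's floor in one layer.
- nut4_c (a point): Centre of one of the five loose cream-coloured nuts in the bowl: pill-shaped, 36 mm long, 28 mm thick, about 19 g; they lie on the bowl's floor in one layer.
- mug: White mug, 80 mm across, 92 mm high, near the back of the counter; loose, to be left alone. Origin at the centre of its underside.
- trinket_box: Closed wooden trinket box, 80 x 100 x 49 mm, near the back of the counter; loose, to be left alone. Origin at the centre of its underside.
- jar: Jar with a wooden lid, 72 mm across, 120 mm high, on the robot's left; loose, to be left alone. Origin at the centre of its underside.
- ox_cart: Toy ox-cart, two wheels 68 mm across, about 190 mm long with its shaft, 80 mm high, on the robot's right; loose, to be left alone. Origin at the centre of its underside.
- ledger: Blue closed ledger, 107 x 150 x 15 mm, on the robot's right; loose, to be left alone. Origin at the centre of its underside.
- card_terminal: Black card terminal, 155 x 78 x 41 mm, on the robot's left; loose, to be left alone. Origin at the centre of its underside.
Mind the look-alikes: they are no part of the job. Leave any turquoise look-alike of the bowl alone. Leave any orange look-alike of the part that bears nut3_c alone.

How it is judged:
By the outcome, as a careful person would: the job done as asked, in the order asked, and still so for the second after the job is handed in, with the robot touching nothing.
It also fails if it takes over 72 s, if anything falls off the work surface, if the arm or the gripper's body presses on something with over 40 N, if the wrist force passes 120 N, or if a joint passes its speed limit or range.

## Working session

There is one attempt and no reset: what is moved stays moved. The work goes in short steps, Python scripts to look and compute and a tool call to move; the robot and the scene stay as the last step left them, time stands still between calls to the robot, and variables do not carry over. Pictures are saved under pics/ and viewed, at most 10 in all, crops included, and the job is handed in when it is done.

Besides the shell and the picture viewer there is one more tool, called as name(argument=value, ...), one argument or row to a line, values as JSON. apply_moves: Moves the arm, as the interface text tells. Its arguments: {"type":"object","properties":{"rows":{"type":"array","items":{"type":"number"}},"grip":{"type":"number"},"grip_force":{"type":"number"}},"required":["rows"]}

```bash
ls; mkdir -p pics
cat > h.py <<'E'
import numpy as np, cv2
from station import ctrl
from scipy.spatial.transform import Rotation as Ro
def cam(name):
    m=ctrl.camera_model(name)
    if name=='wrist':
        o=ctrl.get_obs(); T=np.eye(4); T[:3,:3]=Ro.from_rotvec(o['tool_rot']).as_matrix(); T[:3,3]=o['tool_pos']
        W=T@np.array(m['tool_from_camera']); R=W[:3,:3].T; t=-R@W[:3,3]
    else: R=np.array(m['R']); t=np.array(m['t'])
    return np.array(m['mtx']),m['k1'],R,t
def rays(c,uv):
    K,k1,R,t=c; uv=np.atleast_2d(np.float64(uv))
    p=cv2.undistortPoints(uv[:,None],K,np.array([k1,0,0,0.]))[:,0]
    d=np.c_[p,np.ones(len(p))]
    return -R.T@t, d@R   # origin, dirs (scaled z=1)
def onplane(c,uv,z):
    o,d=rays(c,uv); return o+d*((z-o[2])/d[:,2:3])
def bydepth(c,uv,dep):
    o,d=rays(c,uv); return o+d*np.reshape(dep,(-1,1))
def proj(c,X):
    K,k1,R,t=c; return cv2.projectPoints(np.float64(X).reshape(-1,1,3),cv2.Rodrigues(R)[0],t,K,np.array([k1,0,0,0.]))[0][:,0]
def shot(name,fn=None):
    c=cam(name); im,d=ctrl.get_image(name)
    if fn: cv2.imwrite('pics/'+fn,im); np.savez('pics/'+fn[:-4],im=im,d=d,K=c[0],k=c[1],R=c[2],t=c[3])
    return c,im,d
def load(fn):
    z=np.load('pics/'+fn+'.npz'); return (z['K'],float(z['k']),z['R'],z['t']),z['im'],z['d']
def delta(pos,Rt):
    """row to reach world pose from the current one"""
    o=ctrl.get_obs(); R0=Ro.from_rotvec(o['tool_rot'])
    return np.r_[R0.inv().apply(np.array(pos)-o['tool_pos'])/.6,(R0.inv()*Rt).as_rotvec()/(np.pi/2)]
E
python3 - <<'E'
from h import *
o=ctrl.get_obs(); print(o['t'],o['tool_pos'],o['tool_rot'],o['opening'],ctrl.tip_extent)
print(Ro.from_rotvec(o['tool_rot']).as_matrix().round(3))
for n in('scene','top'):
    c,im,d=shot(n,n+'0.png'); print(n,-c[2].T@c[3],c[2][2])
E
```

```text
pics
0.0 [ 0.25859606 -0.56848616  0.30266416] [-3.06835116e+00 -6.64889021e-01  2.35354878e-04] 0.08566744043576265 0.0726
[[ 0.91   0.414 -0.001]
 [ 0.414 -0.91   0.002]
 [ 0.    -0.002 -1.   ]]
scene [ 1.04213565 -0.07547179  0.92161503] [-0.54793118  0.09686012 -0.83089683]
top [ 0.3806678  -0.00221623  1.35889561] [ 0.11691668  0.00281787 -0.99313773]
```

View pics/scene0.png

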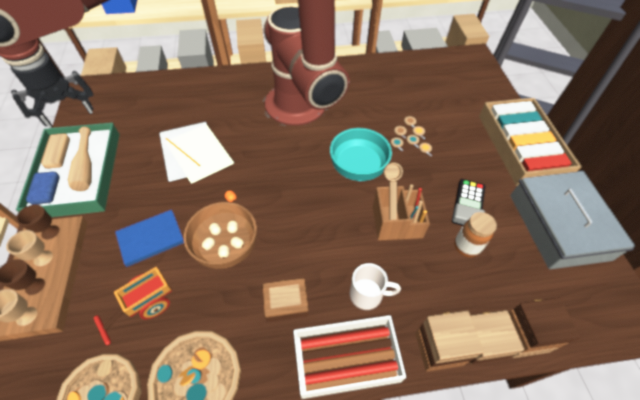

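View pics/top0.png

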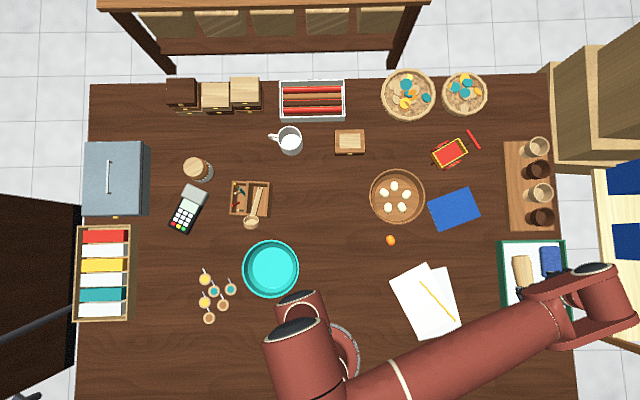

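The scene view shows the caddy with scoop at (400,205), the bowl at (220,235), and the turquoise bowl at (362,155). In the top view the scoop cup is at (251,222), the caddy at (250,198) and the bowl at (397,196). The orange nut is at (390,240). Next I'll measure these.

Run:
```python
from h import *
c,im,d=load('top0')
v,u=np.mgrid[0:400,0:640]
P=bydepth(c,np.c_[u.ravel(),v.ravel()],d.ravel()).reshape(400,640,3)
# bowl rim
reg=(abs(u-397)<40)&(abs(v-196)<40)&(P[...,2]>.05)&(P[...,2]<.075)
q=P[reg]; A=np.c_[2*q[:,:2],np.ones(len(q))]; s=np.linalg.lstsq(A,(q[:,:2]**2).sum(1),rcond=None)[0]
print('bowl',s[:2],np.sqrt(s[2]+s[0]**2+s[1]**2),len(q),q[:,2].mean())
# nuts
hsv=cv2.cvtColor(im,cv2.COLOR_BGR2HSV)
m=((hsv[...,1]<90)&(hsv[...,2]>170)&(np.hypot(u-397,v-196)<25)).astype(np.uint8)
n,l,st,ce=cv2.connectedComponentsWithStats(m)
for i in range(1,n):
    if st[i,4]>8: print('nut',ce[i].round(1),st[i,4],onplane(c,ce[i],.030)[0].round(3),np.median(P[l==i][:,2]).round(3))
# caddy / scoop points
reg=(abs(u-250)<30)&(abs(v-203)<30)
for z0,z1 in((.085,.1),(.1,.12),(.12,.14),(.14,.16),(.16,.19),(.19,.25)):
    k=reg&(P[...,2]>z0)&(P[...,2]<z1); 
    if k.sum(): print(z0,k.sum(),P[k].mean(0).round(3),P[k].min(0).round(3),P[k].max(0).round(3))
# turquoise
k=(hsv[...,0]>80)&(hsv[...,0]<95)&(hsv[...,1]>120)&(np.hypot(u-270,v-268)<40); print('turq',P[k].min(0),P[k].max(0))
k=(hsv[...,0]>100)&(hsv[...,0]<125)&(hsv[...,1]>120)&(np.hypot(u-455,v-208)<40); print('ledger',P[k].min(0),P[k].max(0))
for nm,a in(('mug',(290,140)),('box',(350,140)),('jar',(197,168)),('term',(187,208)),('cart',(450,152))): print(nm,P[a[1]-3:a[1]+4,a[0]-3:a[0]+4].reshape(-1,3).mean(0).round(3))
a=cv2.resize(im[165:265,205:305],None,fx=4,fy=4,interpolation=2);c2,im2,_=load('scene0')
b=cv2.resize(im2[150:250,350:450],None,fx=4,fy=4,interpolation=2); cv2.imwrite('pics/crop1.png',np.hstack([a,b]))
```

```text
bowl [ 0.53473727 -0.2636855 ] 0.09232382352706166 434 0.06010523959252549
nut [393.7 185.9] 69 [ 0.558 -0.248  0.03 ] 0.031
nut [383.8 192.4] 67 [ 0.537 -0.213  0.03 ] 0.033
nut [405.9 194.2] 67 [ 0.529 -0.287  0.03 ] 0.032
nut [387.6 207.3] 70 [ 0.487 -0.224  0.03 ] 0.032
nut [401.4 206.7] 66 [ 0.487 -0.27   0.03 ] 0.034
0.085 269 [0.522 0.205 0.094] [0.466 0.162 0.085] [0.576 0.274 0.1  ]
0.1 143 [0.482 0.227 0.113] [0.44  0.161 0.1  ] [0.571 0.278 0.12 ]
0.12 59 [0.449 0.213 0.128] [0.424 0.19  0.12 ] [0.465 0.236 0.14 ]
0.14 64 [0.433 0.212 0.147] [0.424 0.193 0.14 ] [0.449 0.232 0.153]
turq [ 0.20531121 -0.00221623 -0.00429773] [0.38747626 0.26624656 1.35889561]
ledger [ 0.3806678  -0.53404126 -0.00444548] [ 0.55389254 -0.00221623  1.35889561]
mug [0.723 0.097 0.033]
box [ 0.713 -0.105  0.05 ]
jar [0.617 0.384 0.12 ]
term [0.5   0.445 0.023]
cart [ 0.664 -0.435  0.05 ]
```

View pics/crop1.png

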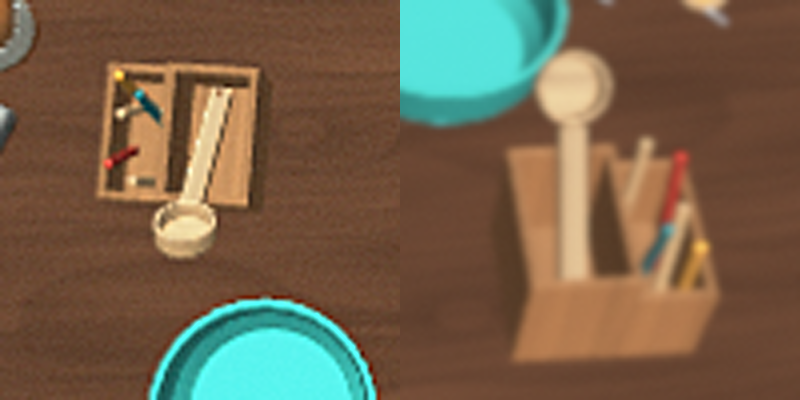

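The crops show the scoop's cup outside the near edge of the caddy, with the handle leaning slightly in yaw inside the tall bin. The pens are at the left (+y). Next I'll fit the scoop axis.

Run:
```python
from h import *
C=[]
for n,(x0,x1,y0,y1) in(('top0',(238,272,183,235)),('scene0',(380,408,160,222))):
    c,im,d=load(n); v,u=np.mgrid[y0:y1,x0:x1]; s=im[y0:y1,x0:x1].astype(int)
    hsv=cv2.cvtColor(im,cv2.COLOR_BGR2HSV)[y0:y1,x0:x1]
    m=(s[...,2]>190)&(s[...,1]>150)&(s[...,0]>110)
    P=bydepth(c,np.c_[u[m],v[m]],d[y0:y1,x0:x1][m]); 
    g=(P[:,2]>.01)&(P[:,2]<.17)&(abs(P[:,0]-.5)<.1); P=P[g]; print(n,len(P))
    # handle: points by z bins
    for a in np.arange(.02,.16,.015):
        k=abs(P[:,2]-a)<.0075
        if k.sum()>2: print(a.round(3),k.sum(),np.median(P[k],0).round(4),(P[k][:,1].max()-P[k][:,1].min()).round(3))
```

```text
top0 279
0.02 13 [0.562  0.2045 0.0223] 0.018
0.035 21 [0.5496 0.2032 0.037 ] 0.016
0.05 14 [0.5353 0.2038 0.0507] 0.013
0.065 25 [0.5208 0.207  0.0628] 0.015
0.08 22 [0.5061 0.209  0.081 ] 0.062
0.095 22 [0.4919 0.2084 0.0967] 0.015
0.11 63 [0.4561 0.2127 0.1139] 0.056
0.125 49 [0.458  0.212  0.1207] 0.04
0.14 28 [0.4332 0.2169 0.1421] 0.046
0.155 22 [0.4358 0.2168 0.1512] 0.034
scene0 433
0.05 31 [0.5344 0.2079 0.0517] 0.016
0.065 43 [0.522  0.2083 0.0643] 0.055
0.08 45 [0.5071 0.209  0.08  ] 0.016
0.095 44 [0.4933 0.2105 0.0953] 0.015
0.11 73 [0.474  0.2127 0.1126] 0.025
0.125 135 [0.4409 0.2152 0.1245] 0.041
0.14 44 [0.4305 0.2124 0.136 ] 0.04
0.155 18 [0.4353 0.212  0.1525] 0.03
```

```bash
cat >> h.py <<'E'
def frame(th,yaw):
    """tool rotation holding scoop whose x axis rises by th (deg), cup toward -x world turned by yaw deg (toward +y positive)"""
    t,a=np.radians([th,yaw]); hx=np.array([-np.cos(a),np.sin(a),0]); up=np.array([0,0,1.])
    x=np.cos(t)*hx+np.sin(t)*up; z=np.cos(t)*up-np.sin(t)*hx; y=np.cross(z,x)
    return Ro.from_matrix(np.c_[-x,y,-z]),x,y,z
def row(pos,R): print(' '.join('%.3f'%v for v in delta(pos,R)))
E
python3 - <<'E'
from h import *
R,x,y,z=frame(46,4.5); C=np.array([.446,.2135,.128]); print(x,y,z)
row([.5,-.15,.33],R); print(C+.163*z)
E
```

```text
[-0.69251697  0.05450227  0.7193398 ] [-7.84590957e-02 -9.96917334e-01  6.93889390e-18] [ 0.71712232 -0.05643875  0.69465837]
0.655 -0.469 -0.044 0.128 -0.500 0.305
[0.56289094 0.20430048 0.24122931]
```

apply_moves(
  rows=[0.655,-0.469,-0.044,0.128,-0.5,0.305,0.655,-0.469,-0.044,0.128,-0.5,0.305,0.655,-0.469,-0.044,0.128,-0.5,0.305,0.655,-0.469,-0.044,0.128,-0.5,0.305,0.655,-0.469,-0.044,0.128,-0.5,0.305,0.655,-0.469,-0.044,0.128,-0.5,0.305,0.655,-0.469,-0.044,0.128,-0.5,0.305,0.655,-0.469,-0.044,0.128,-0.5,0.305,0.655,-0.469,-0.044,0.128,-0.5,0.305,0.655,-0.469,-0.044,0.128,-0.5,0.305,0.655,-0.469,-0.044,0.128,-0.5,0.305],
  grip=1,
)

```text
t: 1.2
tool_pos: [0.5013, -0.147, 0.3299]
tool_rot: [-2.864, 0.106, 1.215]
contact_force: [0.3, -0.4, 0.3]
opening: 0.0854
grip_force: 0.0
```

Run:
```python
from h import *
R,x,y,z=frame(46,4.5); C=np.array([.446,.2135,.128]); o=ctrl.get_obs(); print(o['t'],o['tool_pos'],o['q'])
row(C+.163*z,R)
```

```text
1.2 [ 0.501345   -0.14702845  0.32993144] [-0.34958691  0.17731645  1.54049816 -0.24395615  2.19265632  1.23323729]
0.147 -0.592 0.060 0.003 -0.000 0.002
```

apply_moves(
  rows=[0.147,-0.592,0.06,0.003,0,0.002,0.147,-0.592,0.06,0.003,0,0.002,0.147,-0.592,0.06,0.003,0,0.002,0.147,-0.592,0.06,0.003,0,0.002,0.147,-0.592,0.06,0.003,0,0.002,0.147,-0.592,0.06,0.003,0,0.002,0.147,-0.592,0.06,0.003,0,0.002,0.147,-0.592,0.06,0.003,0,0.002,0.147,-0.592,0.06,0.003,0,0.002],
)

```text
t: 2.1
tool_pos: [0.5629, 0.2021, 0.2396]
tool_rot: [-2.861, 0.119, 1.217]
contact_force: [-0.1, -0.4, 0.2]
opening: 0.0856
grip_force: 0.0
```

Run:
```python
from h import *
c,im,d=shot('wrist','w1.png'); R,x,y,z=frame(46,4.5); C=np.array([.446,.2135,.128])
o=ctrl.get_obs(); print(o['t'],o['tool_pos'],o['q'],ctrl.tip_extent)
a=np.linspace(0,2*np.pi,60); ring=C+.011*z+.024*(np.cos(a)[:,None]*x+np.sin(a)[:,None]*y)
for p in proj(c,ring): cv2.circle(im,tuple(int(q) for q in p.round()),1,(0,0,255),-1)
for s in(-.04,-.135,-.171): p=proj(c,C+s*x+.011*z)[0]; cv2.circle(im,tuple(int(q) for q in p.round()),3,(255,0,0),-1)
cv2.imwrite('pics/w1o.png',im)
```

```text
2.15 [0.5631806  0.20066284 0.24039313] [0.15797023 0.40102649 1.42500194 0.19889148 2.09610067 1.84257377] 0.0726
```

View pics/w1o.png

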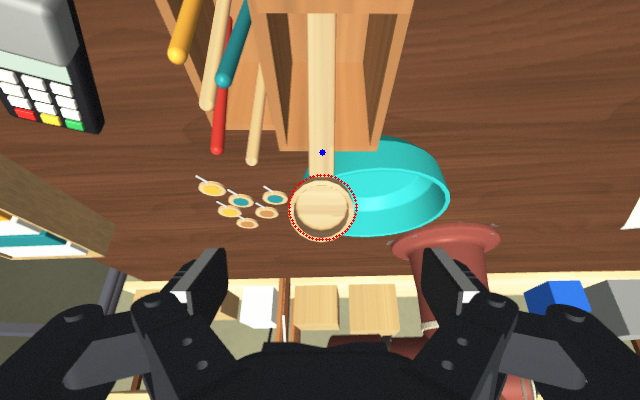

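The overlaid mouth ring sits on the cup, with its centre at pixel (322,208). The yaw matches too, and the fingers straddle the cup clear of the pens. I'll move in.

Run:
```python
from h import *
R,x,y,z=frame(46,4.5); C=np.array([.446,.2135,.128])
row(C+.063*z,R)
```

```text
-0.002 -0.006 0.166 -0.001 0.001 -0.003
```

apply_moves(
  rows=[0,0,0.05,0,0,0,0,0,0.1,0,0,0,0,0,0.14,0,0,0,0,0,0.166,0,0,0,0,0,0.166,0,0,0],
  grip=0.75,
)

```text
t: 2.65
tool_pos: [0.4904, 0.205, 0.1707]
tool_rot: [-2.859, 0.125, 1.219]
contact_force: [-0.9, 0.1, -0.4]
opening: 0.0642
grip_force: 0.0
```

Run:
```python
from h import *
R,x,y,z=frame(46,4.5); C=np.array([.446,.2135,.128]);o=ctrl.get_obs();print(o['opening'],o['contact_force'],o['tool_pos'])
row(C+.063*z,R)
```

```text
0.06419917565958742 [-0.92694695  0.08095339 -0.39026134] [0.49035176 0.20499891 0.17072939]
-0.001 -0.008 -0.002 -0.003 0.002 -0.005
```

apply_moves(
  rows=[0,-0.007,-0.002,0,0,0,0,-0.007,-0.002,0,0,0],
)

```text
t: 2.85
tool_pos: [0.4947, 0.2108, 0.1743]
tool_rot: [-2.861, 0.123, 1.209]
contact_force: [0.7, 0.8, -1.2]
opening: 0.0644
grip_force: 0.0
```

apply_moves(
  rows=[0,0,0,0,0,0,0,0,0,0,0,0,0,0,0,0,0,0,0,0,0,0,0,0,0,0,0,0,0,0,0,0,0,0,0,0],
  grip=0,
  grip_force=50,
)

```text
t: 3.45
tool_pos: [0.4942, 0.2111, 0.1738]
tool_rot: [-2.861, 0.122, 1.21]
contact_force: [5.9, -0.5, 6.1]
opening: 0.0466
grip_force: 50.8
```

apply_moves(
  rows=[-0.03,0,-0.029,0,0,0,-0.08,0,-0.077,0,0,0,-0.13,0,-0.126,0,0,0,-0.156,0,-0.151,0,0,0,-0.168,0,-0.162,0,0,0,-0.168,0,-0.162,0,0,0],
)

```text
t: 4.05
tool_pos: [0.493, 0.2115, 0.3131]
tool_rot: [-2.861, 0.121, 1.212]
contact_force: [-1.0, 0.5, -0.8]
opening: 0.0463
grip_force: 51.2
```

Run:
```python
from h import *
o=ctrl.get_obs();print(o['opening'],o['grip_force'],o['contact_force'],o['tool_pos'])
c,im,d=shot('scene','s2.png'); cv2.imwrite('pics/s2c.png',cv2.resize(im[80:260,300:480],None,fx=3,fy=3))
row([.50,.0,.25],frame(20,0)[0])
```

```text
0.04625125377407631 51.24739520251751 [-1.03364275  0.52086589 -0.84581659] [0.4930303  0.21145716 0.31311342]
0.103 0.350 0.041 -0.029 0.289 -0.046
```

View pics/s2c.png

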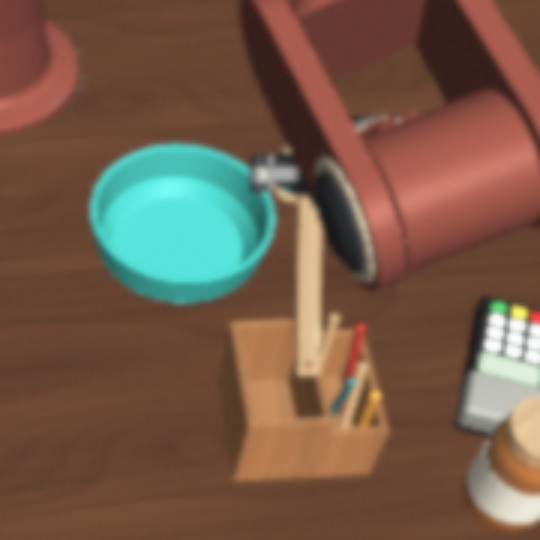

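The scoop is held by its cup and the handle's end is clear above the caddy. I'll carry it to the free counter.

apply_moves(
  rows=[0.103,0.35,0.041,-0.029,0.289,-0.046,0.103,0.35,0.041,-0.029,0.289,-0.046,0.103,0.35,0.041,-0.029,0.289,-0.046,0.103,0.35,0.041,-0.029,0.289,-0.046,0.103,0.35,0.041,-0.029,0.289,-0.046,0.103,0.35,0.041,-0.029,0.289,-0.046,0.103,0.35,0.041,-0.029,0.289,-0.046],
)

```text
t: 4.8
tool_pos: [0.4996, 0.0001, 0.2495]
tool_rot: [-3.092, 0.001, 0.55]
contact_force: [-0.4, 0.5, -0.2]
opening: 0.0461
grip_force: 51.4
```

Run:
```python
from h import *
o=ctrl.get_obs();print(o['opening'],o['tool_pos'])
R,x,y,z=frame(-0,0)
row([.50,.0,.0745+.06],frame(2.5,0)[0])
# see scoop in scene: pale handle line in depth
c,im,d=shot('scene','s3.png')
hs=cv2.cvtColor(im,cv2.COLOR_BGR2HSV); v,u=np.mgrid[0:400,0:640]
P=bydepth(c,np.c_[u.ravel(),v.ravel()],d.ravel()).reshape(400,640,3)
k=(P[...,2]>.08)&(P[...,2]<.26)&(abs(P[...,1])<.05)&(P[...,0]>.5)&(P[...,0]<.72)&(im[...,2]>150)&(im[...,1]>120)
Q=P[k]; print(len(Q))
for a in np.arange(.5,.7,.02):
    s=abs(Q[:,0]-a)<.01
    if s.sum()>2: print(a.round(2),s.sum(),np.median(Q[s],0).round(4))
```

```text
0.04608316998386394 [4.99590167e-01 6.37723454e-05 2.49488827e-01]
0.067 0.000 0.180 -0.001 0.196 -0.000
450
0.5 32 [ 0.5048 -0.0009  0.186 ]
0.52 64 [ 0.5197 -0.0016  0.1801]
0.54 63 [ 0.5393 -0.0019  0.1734]
0.56 68 [ 0.56   -0.0019  0.1662]
0.58 70 [ 0.5804 -0.0018  0.1581]
0.6 69 [ 0.6008 -0.0022  0.1506]
0.62 67 [ 0.6209 -0.0021  0.1434]
0.64 17 [ 0.6319 -0.0029  0.1383]
```

apply_moves(
  rows=[0.02,0,0.05,0,0.06,0,0.05,0,0.13,0,0.12,0,0.08,0,0.2,0,0.192,0,0.09,0,0.248,0,0.192,0,0.0946,0,0.26,0,0.192,0,0.0946,0,0.26,0,0.192,0],
)

```text
t: 5.45
tool_pos: [0.5001, 0.0009, 0.0846]
tool_rot: [-3.14, -0.002, 0.077]
contact_force: [-0.1, -0.5, 0.7]
opening: 0.0463
grip_force: 51.5
```

apply_moves(
  rows=[0,0,0.003,0,0,0,0,0,0.006,0,0,0],
)

```text
t: 5.65
tool_pos: [0.5026, -0.0001, 0.0843]
tool_rot: [3.14, 0.001, -0.066]
contact_force: [-0.2, 0.1, 0.4]
opening: 0.0463
grip_force: 51.5
```

apply_moves(
  rows=[0,0,0.002,0,0,0,0,0,0.004,0,0,0,0,0,0.004,0,0,0],
)

```text
t: 5.95
tool_pos: [0.5009, -0.0003, 0.0804]
tool_rot: [3.141, -0.0, -0.071]
contact_force: [-0.6, 0.3, 3.1]
opening: 0.0461
grip_force: 51.8
```

apply_moves(
  rows=[0,0,0,0,0,0,0,0,0,0,0,0,0,0,0,0,0,0,0,0,0,0,0,0],
  grip=0.8,
)

```text
t: 6.35
tool_pos: [0.5002, -0.0001, 0.0794]
tool_rot: [-3.141, 0.0, 0.074]
contact_force: [-0.3, -0.8, 0.4]
opening: 0.0679
grip_force: 0.0
```

apply_moves(
  rows=[0,0,-0.03,0,0,0,0,0,-0.1,0,0,0,0.08,0,-0.17,0,0,0,0.15,0,-0.2,0,0,0,0.15,0,-0.2,0,0,0],
)

```text
t: 6.85
tool_pos: [0.6008, -0.0006, 0.1998]
tool_rot: [3.14, 0.0, -0.059]
contact_force: [-0.7, 0.1, 0.1]
opening: 0.0681
grip_force: 0.0
```

Run:
```python
from h import *
for i in range(1): c,im,d=shot('wrist','w4.png')
o=ctrl.get_obs();print(o['opening'],o['tool_pos'],o['tool_rot'])
v,u=np.mgrid[0:400,0:640]
P=bydepth(c,np.c_[u.ravel(),v.ravel()],d.ravel()).reshape(400,640,3)
k=(P[...,2]>.004)&(P[...,2]<.05)&(abs(P[...,1])<.05)&(P[...,0]>.45)&(P[...,0]<.72)&(im[...,2]>150)&(im[...,1]>120)
Q=P[k]; print(len(Q))
for a in np.arange(.45,.7,.02):
    s=abs(Q[:,0]-a)<.01
    if s.sum()>2: print(a.round(2),s.sum(),np.median(Q[s],0).round(4),(Q[s,1].min().round(4),Q[s,1].max().round(4)))
print(Q[:,0].min(),Q[:,0].max())
```

```text
0.06838950213489588 [ 5.99593688e-01 -4.92169783e-04  1.98362445e-01] [ 3.14037035e+00  1.59685742e-06 -6.31375400e-02]
5951
0.47 623 [4.76e-01 2.00e-04 1.51e-02] (np.float64(-0.0177), np.float64(0.0181))
0.49 969 [4.882e-01 2.000e-04 5.600e-03] (np.float64(-0.0228), np.float64(0.0241))
0.51 580 [0.5124 0.0011 0.0196] (np.float64(-0.0226), np.float64(0.0233))
0.53 419 [5.305e-01 2.000e-04 2.050e-02] (np.float64(-0.0085), np.float64(0.0089))
0.55 465 [5.501e-01 1.000e-04 1.960e-02] (np.float64(-0.0084), np.float64(0.0087))
0.57 501 [5.702e-01 1.000e-04 1.840e-02] (np.float64(-0.0091), np.float64(0.0085))
0.59 523 [ 0.59   -0.0007  0.0175] (np.float64(-0.0089), np.float64(0.0084))
0.61 555 [ 0.6103 -0.0007  0.0164] (np.float64(-0.0095), np.float64(0.0081))
0.63 583 [ 0.6301 -0.0008  0.0154] (np.float64(-0.0094), np.float64(0.008))
0.65 580 [ 0.6498 -0.0015  0.0145] (np.float64(-0.01), np.float64(0.007))
0.67 153 [ 0.6622 -0.0015  0.0134] (np.float64(-0.0099), np.float64(0.0068))
0.4712785357079847 0.6644036800967856
```

View pics/w4.png

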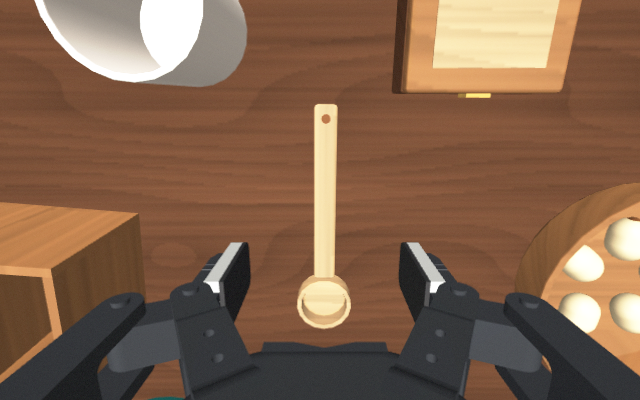

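The scoop lies mouth up on the counter. The cup is at pixel (324,300) and the handle's end at (325,105), clear of the mug and box. Next I regrasp it at the handle.

Run:
```python
from h import *
R,x,y,z=frame(2.7,.7)
row([.639,-.001,.0765],R)
```

```text
0.074 0.001 0.200 0.001 -0.004 0.008
```

apply_moves(
  rows=[0.074,0.001,0.03,0,0,0.008,0.074,0.001,0.1,0,0,0.008,0.074,0.001,0.16,0,0,0.008,0.074,0.001,0.19,0,0,0.008,0.074,0.001,0.2,0,0,0.008,0.074,0.001,0.2,0,0,0.008],
  grip=0.5,
)

```text
t: 7.5
tool_pos: [0.6334, -0.0006, 0.0726]
tool_rot: [-3.141, 0.02, 0.077]
contact_force: [-0.1, 0.2, -0.3]
opening: 0.0427
grip_force: 0.0
```

Run:
```python
from h import *
o=ctrl.get_obs();print(o['opening'],o['tool_pos'],o['contact_force'])
R,x,y,z=frame(2.7,.7)
row([.639,-.001,.0755],R)
```

```text
0.04274279016793384 [ 6.33388518e-01 -6.21017967e-04  7.25983569e-02] [-0.06022391  0.16414584 -0.28294355]
0.009 0.001 -0.005 0.000 0.001 -0.000
```

apply_moves(
  rows=[0.008,0,-0.003,0,0,0,0.008,0,-0.003,0,0,0],
)

```text
t: 7.7
tool_pos: [0.6407, -0.0009, 0.0764]
tool_rot: [3.14, -0.02, -0.068]
contact_force: [0.4, -0.9, 0.1]
opening: 0.0425
grip_force: 0.0
```

apply_moves(
  rows=[0,0,0,0,0,0,0,0,0,0,0,0,0,0,0,0,0,0,0,0,0,0,0,0,0,0,0,0,0,0,0,0,0,0,0,0],
  grip=0,
  grip_force=70,
)

```text
t: 8.3
tool_pos: [0.6399, -0.0009, 0.0756]
tool_rot: [3.14, -0.02, -0.071]
contact_force: [-1.2, 0.2, 5.0]
opening: 0.0161
grip_force: 70.8
```

```bash
cat >> h.py <<'E'
B=np.array([.535,-.264,0]); a_,b_=.1418,.0703
def pose(C,th,yaw=0):
    R,x,y,z=frame(-th,yaw); return np.array(C)-a_*x+b_*z, R
def cupnow():
    o=ctrl.get_obs(); M=Ro.from_rotvec(o['tool_rot']).as_matrix(); return o['tool_pos']-a_*M[:,0]+b_*M[:,2], o
E
python3 - <<'E'
from h import *
C,o=cupnow(); print(C)
row(*pose([.495,-.05,.19],30)); row(*pose(B+[.028,-.038,.15],45))
E
```

```text
[0.49508846 0.00085518 0.0118622 ]
-0.113 0.083 -0.405 0.002 0.362 -0.008
-0.055 0.503 -0.371 0.003 0.529 -0.007
```

apply_moves(
  rows=[0,0,-0.03,0,0,0,0,0,-0.09,0,0,0,-0.113,0.083,-0.405,0.002,0.362,-0.008,-0.113,0.083,-0.405,0.002,0.362,-0.008,-0.113,0.083,-0.405,0.002,0.362,-0.008,-0.113,0.083,-0.405,0.002,0.362,-0.008,-0.055,0.503,-0.371,0.003,0.529,-0.007,-0.055,0.503,-0.371,0.003,0.529,-0.007,-0.055,0.503,-0.371,0.003,0.529,-0.007,-0.055,0.503,-0.371,0.003,0.529,-0.007,-0.055,0.503,-0.371,0.003,0.529,-0.007,-0.055,0.503,-0.371,0.003,0.529,-0.007,-0.055,0.503,-0.371,0.003,0.529,-0.007,-0.055,0.503,-0.371,0.003,0.529,-0.007],
)

```text
t: 9.7
tool_pos: [0.6128, -0.3011, 0.2986]
tool_rot: [-2.903, 0.0, -1.199]
contact_force: [0.0, 0.2, -1.4]
opening: 0.0161
grip_force: 70.2
```

Run:
```python
from h import *
C,o=cupnow(); print(C-B,o['opening'],o['contact_force'],o['q'])
c,im,d=shot('wrist','w5.png')
def mark(X,col):
    for p in proj(c,X): cv2.circle(im,tuple(int(q) for q in p.round()),2,col,-1)
a=np.linspace(0,2*np.pi,60,endpoint=False)
mark(B+np.c_[.089*np.cos(a),.089*np.sin(a),a*0+.062],(0,0,255))
mark([[.558,-.248,.022],[.537,-.213,.022],[.529,-.287,.022],[.487,-.224,.022],[.487,-.270,.022]],(255,0,0))
R,x,y,z=frame(-45,0); mark(C+.011*z+.024*(np.cos(a)[:,None]*x+np.sin(a)[:,None]*y),(0,200,0))
cv2.imwrite('pics/w5o.png',im)
row(*pose(B+[.028,-.038,.06],45))
```

```text
[ 0.0270314  -0.03697461  0.14875696] 0.016135741865755844 [ 0.01926983  0.21041879 -1.37570196] [-0.70705373 -0.06307132  1.83973757  0.66640589  0.83698715  0.5421884 ]
-0.104 0.002 0.106 -0.001 0.001 0.000
```

View pics/w5o.png

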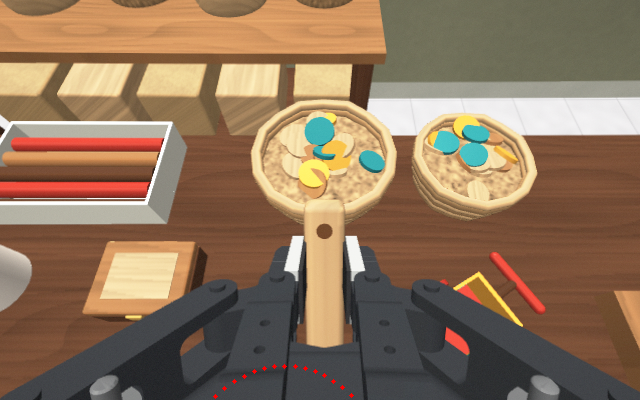

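The scoop is held squarely by its handle, which runs up from pixel (325,345) to (325,205). The trinket box and cart are clear. The bowl is hidden below, so I'll descend to nut level and check from the scene camera.

apply_moves(
  rows=[-0.04,0.002,0.04,0,0,0,-0.08,0.002,0.08,0,0,0,-0.104,0.002,0.106,0,0,0,-0.104,0.002,0.106,0,0,0],
)

```text
t: 10.15
tool_pos: [0.6123, -0.2997, 0.2049]
tool_rot: [-2.901, 0.0, -1.189]
contact_force: [-0.9, 1.6, -0.8]
opening: 0.016
grip_force: 70.4
```

Run:
```python
from h import *
C,o=cupnow(); print(C-B,o['contact_force'])
c,im,d=shot('scene','s6.png')
ims=cv2.resize(im[190:280,165:285],None,fx=5,fy=5,interpolation=2)
def mark(X,col):
    for p in proj(c,X): cv2.circle(ims,tuple(int(q) for q in ((p-[165,190])*5+2).round()),2,col,-1)
a=np.linspace(0,2*np.pi,40,endpoint=False)
mark(B+np.c_[.089*np.cos(a),.089*np.sin(a),a*0+.062],(0,0,255))
mark([[.558,-.248,.022],[.537,-.213,.022],[.529,-.287,.022],[.487,-.224,.022],[.487,-.270,.022]],(255,0,0))
R,x,y,z=frame(-45,0); mark(C+.011*z+.024*(np.cos(a)[:,None]*x+np.sin(a)[:,None]*y),(0,200,0))
cv2.imwrite('pics/s6o.png',ims)
```

```text
[ 0.02566062 -0.03491786  0.05532149] [-0.91498389  1.61052874 -0.79904364]
```

View pics/s6o.png

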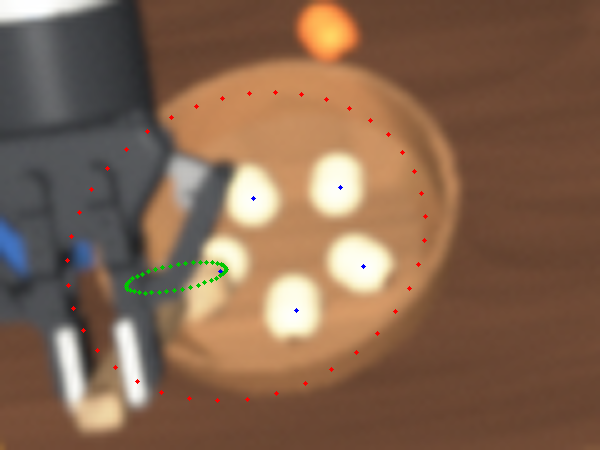

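The blue marks sit on the nuts, at (252,197), (340,187), (362,266), (296,309) and (220,270). The red rim circle is off, because the real rim reaches (458,190) and (290,60). I'll re-measure the bowl centre from the rim silhouette.

Run:
```python
from h import *
from scipy.optimize import least_squares
c,im,d=load('top0')
hsv=cv2.cvtColor(im,cv2.COLOR_BGR2HSV).astype(int)
v,u=np.mgrid[0:400,0:640]
m=((im[...,2]>120)&(np.hypot(u-397,v-196)<36)).astype(np.uint8)
m=cv2.morphologyEx(m,cv2.MORPH_OPEN,np.ones((3,3),np.uint8))
cs=max(cv2.findContours(m,cv2.RETR_EXTERNAL,cv2.CHAIN_APPROX_NONE)[0],key=cv2.contourArea)[:,0]
X=onplane(c,cs,.062)[:,:2]
s=least_squares(lambda p:np.hypot(*(X-p[:2]).T)-p[2],[.53,-.25,.09],loss='soft_l1',f_scale=.003)
print('top',s.x,len(cs),cs.min(0),cs.max(0),np.abs(s.fun).mean())
c,im,d=load('scene0')
m=((im[...,2]>105)&(np.hypot(u-220,v-235)<44)).astype(np.uint8)
m=cv2.morphologyEx(m,cv2.MORPH_OPEN,np.ones((3,3),np.uint8))
cs=max(cv2.findContours(m,cv2.RETR_EXTERNAL,cv2.CHAIN_APPROX_NONE)[0],key=cv2.contourArea)[:,0]
X=onplane(c,cs,.062)[:,:2]; X=X[X[:,0]<.52]
s=least_squares(lambda p:np.hypot(*(X-p[:2]).T)-p[2],[.53,-.25,.09],loss='soft_l1',f_scale=.003)
print('scene',s.x,cs.min(0),cs.max(0),np.abs(s.fun).mean())
```

```text
top [ 0.51021205 -0.24789464  0.08297112] 162 [369 174] [425 224] 0.0030962427687869698
scene [ 0.50980017 -0.24756023  0.09859997] [180 192] [262 277] 0.007110954676571024
```

```bash
sed -i 's/^B=.*; a_/B=np.array([.511,-.2475,0]); a_/' h.py
python3 - <<'E'
from h import *
C,o=cupnow(); print(C-B,o['tool_pos'])
row(*pose(C+[0,0,.045],45)); row(*pose(B+[.005,0,.10],45));row(*pose(B+[.005,0,.05],45))
row(*pose(B+[.005,0,.038],45))
E
```

```text
[ 0.05076053 -0.0524045   0.05762312] [ 0.61304481 -0.3004659   0.20735266]
0.052 -0.001 -0.054 -0.003 0.003 -0.001
-0.005 -0.089 -0.105 -0.003 0.003 -0.001
-0.064 -0.088 -0.045 -0.003 0.003 -0.001
-0.078 -0.088 -0.031 -0.003 0.003 -0.001
```

apply_moves(
  rows=[0.026,0,-0.027,0,0,0,0.052,0,-0.054,0,0,0,0.024,-0.045,-0.08,0,0,0,-0.005,-0.089,-0.105,0,0,0,-0.005,-0.089,-0.105,0,0,0,-0.03,-0.089,-0.08,0,0,0,-0.05,-0.089,-0.06,0,0,0,-0.06,-0.089,-0.049,0,0,0,-0.064,-0.089,-0.045,0,0,0,-0.064,-0.089,-0.045,0,0,0],
)

```text
t: 11.2
tool_pos: [0.5681, -0.2502, 0.2025]
tool_rot: [2.902, -0.001, 1.202]
contact_force: [0.2, 0.3, 0.1]
opening: 0.0155
grip_force: 70.2
```

Run:
```python
from h import *
C,o=cupnow(); print(C-B,o['contact_force'])
row(*pose(B+[.005,0,.037],45))
```

```text
[ 0.00646566 -0.00273091  0.05257733] [0.24119027 0.2938048  0.12546152]
-0.020 -0.004 0.017 0.001 0.000 -0.000
```

apply_moves(
  rows=[-0.006,-0.002,0.006,0,0,0,-0.012,-0.004,0.012,0,0,0,-0.018,-0.004,0.017,0,0,0,-0.018,-0.004,0.017,0,0,0],
)

```text
t: 11.6
tool_pos: [0.5667, -0.2472, 0.1857]
tool_rot: [-2.903, 0.002, -1.198]
contact_force: [-0.4, -0.9, -0.7]
opening: 0.0156
grip_force: 70.2
```

Run:
```python
from h import *
C,o=cupnow(); print(C-B,o['contact_force'])
# spiral: rows relative to commanded start (assume C0=[.005,0])
out=[]
for i in range(1,41):
    ang=np.radians(-20+9*i); r=.036*min(1,i/8); p=np.array([.002+r*np.cos(ang),r*np.sin(ang)])-[.005,0]
    out.append((p[0]*.7071/.6,-p[1]/.6,p[0]*.7071/.6))
for k in(0,20): print(', '.join('%.3f, %.3f, %.3f, 0, 0, 0'%tuple(np.array(v)-(np.array(out[19]) if k else 0)) for v in out[k:k+20]))
```

```text
[0.00482171 0.00048439 0.03588629] [-0.38343132 -0.90440213 -0.68566621]
0.002, 0.001, 0.002, 0, 0, 0, 0.007, 0.001, 0.007, 0, 0, 0, 0.012, -0.003, 0.012, 0, 0, 0, 0.017, -0.008, 0.017, 0, 0, 0, 0.020, -0.016, 0.020, 0, 0, 0, 0.023, -0.025, 0.023, 0, 0, 0, 0.024, -0.036, 0.024, 0, 0, 0, 0.023, -0.047, 0.023, 0, 0, 0, 0.017, -0.052, 0.017, 0, 0, 0, 0.011, -0.056, 0.011, 0, 0, 0, 0.005, -0.059, 0.005, 0, 0, 0, -0.002, -0.060, -0.002, 0, 0, 0, -0.009, -0.060, -0.009, 0, 0, 0, -0.015, -0.058, -0.015, 0, 0, 0, -0.021, -0.054, -0.021, 0, 0, 0, -0.027, -0.050, -0.027, 0, 0, 0, -0.032, -0.044, -0.032, 0, 0, 0, -0.037, -0.037, -0.037, 0, 0, 0, -0.041, -0.029, -0.041, 0, 0, 0, -0.043, -0.021, -0.043, 0, 0, 0
-0.002, 0.009, -0.002, 0, 0, 0, -0.003, 0.018, -0.003, 0, 0, 0, -0.002, 0.028, -0.002, 0, 0, 0, -0.001, 0.037, -0.001, 0, 0, 0, 0.001, 0.046, 0.001, 0, 0, 0, 0.005, 0.054, 0.005, 0, 0, 0, 0.009, 0.061, 0.009, 0, 0, 0, 0.014, 0.068, 0.014, 0, 0, 0, 0.019, 0.073, 0.019, 0, 0, 0, 0.025, 0.077, 0.025, 0, 0, 0, 0.032, 0.079, 0.032, 0, 0, 0, 0.038, 0.080, 0.038, 0, 0, 0, 0.045, 0.080, 0.045, 0, 0, 0, 0.052, 0.078, 0.052, 0, 0, 0, 0.058, 0.075, 0.058, 0, 0, 0, 0.064, 0.070, 0.064, 0, 0, 0, 0.069, 0.064, 0.069, 0, 0, 0, 0.073, 0.057, 0.073, 0, 0, 0, 0.077, 0.050, 0.077, 0, 0, 0, 0.080, 0.041, 0.080, 0, 0, 0
```

apply_moves(
  rows=[0.002,0.001,0.002,0,0,0,0.007,0.001,0.007,0,0,0,0.012,-0.003,0.012,0,0,0,0.017,-0.008,0.017,0,0,0,0.02,-0.016,0.02,0,0,0,0.023,-0.025,0.023,0,0,0,0.024,-0.036,0.024,0,0,0,0.023,-0.047,0.023,0,0,0],
)

```text
t: 12.4
tool_pos: [0.5869, -0.2189, 0.1871]
tool_rot: [2.902, -0.001, 1.201]
contact_force: [-1.7, -2.4, 1.4]
opening: 0.016
grip_force: 70.7
```

Forces are small, so I'll carry on. These rows are relative to the last commanded pose (0.023, -0.047, 0.023).

apply_moves(
  rows=[-0.006,-0.005,-0.006,0,0,0,-0.012,-0.009,-0.012,0,0,0,-0.018,-0.012,-0.018,0,0,0,-0.025,-0.013,-0.025,0,0,0,-0.032,-0.013,-0.032,0,0,0,-0.038,-0.011,-0.038,0,0,0,-0.044,-0.007,-0.044,0,0,0,-0.05,-0.003,-0.05,0,0,0,-0.055,0.003,-0.055,0,0,0,-0.06,0.01,-0.06,0,0,0,-0.064,0.018,-0.064,0,0,0,-0.066,0.026,-0.066,0,0,0],
)

```text
t: 13.6
tool_pos: [0.53, -0.2351, 0.1861]
tool_rot: [-2.904, 0.002, -1.199]
contact_force: [-0.5, -0.6, 0.0]
opening: 0.0158
grip_force: 69.9
```

apply_moves(
  rows=[-0.002,0.009,-0.002,0,0,0,-0.003,0.018,-0.003,0,0,0,-0.002,0.028,-0.002,0,0,0,-0.001,0.037,-0.001,0,0,0,0.001,0.046,0.001,0,0,0,0.005,0.054,0.005,0,0,0,0.009,0.061,0.009,0,0,0,0.014,0.068,0.014,0,0,0,0.019,0.073,0.019,0,0,0,0.025,0.077,0.025,0,0,0,0.032,0.079,0.032,0,0,0,0.038,0.08,0.038,0,0,0],
)

```text
t: 14.8
tool_pos: [0.5633, -0.2826, 0.1867]
tool_rot: [-2.903, 0.001, -1.2]
contact_force: [-1.6, 1.2, 0.8]
opening: 0.0163
grip_force: 70.3
```

```bash
cat > nuts.py <<'E'
from h import *
C,o=cupnow(); print(o['t'],C-B,o['contact_force'],o['opening'])
c,im,d=shot('scene','s%d.png'%int(o['t']*100))
hsv=cv2.cvtColor(im,cv2.COLOR_BGR2HSV); v,u=np.mgrid[0:400,0:640]
m=((hsv[...,1]<75)&(hsv[...,2]>195)&(np.hypot(u-222,v-233)<34)).astype(np.uint8)
n,l,st,ce=cv2.connectedComponentsWithStats(m)
S=np.array([[.558,-.248],[.537,-.213],[.529,-.287],[.487,-.224],[.487,-.270]])
for i in range(1,n):
    if st[i,4]>15:
        X=onplane(c,ce[i],.024)[0]; print(st[i,4],ce[i].round(1),(X-B)[:2].round(3),'nearest old',np.hypot(*(S-X[:2]).T).min().round(3))
cv2.imwrite('pics/z.png',cv2.resize(im[190:280,165:285],None,fx=5,fy=5,interpolation=2))
E
python3 nuts.py
```

```text
14.8 [ 0.00157346 -0.03489573  0.03679255] [-1.55863482  1.15195892  0.76093127] 0.016307427858349478
19 [211.7 209.3] [-0.089 -0.032] nearest old 0.065
95 [221.7 223.1] [-0.04  -0.005] nearest old 0.024
16 [190.4 242.8] [ 0.009 -0.086] nearest old 0.047
89 [199.7 244.1] [ 0.017 -0.062] nearest old 0.022
295 [222.9 247.9] [ 0.037 -0.002] nearest old 0.01
```

View pics/z.png

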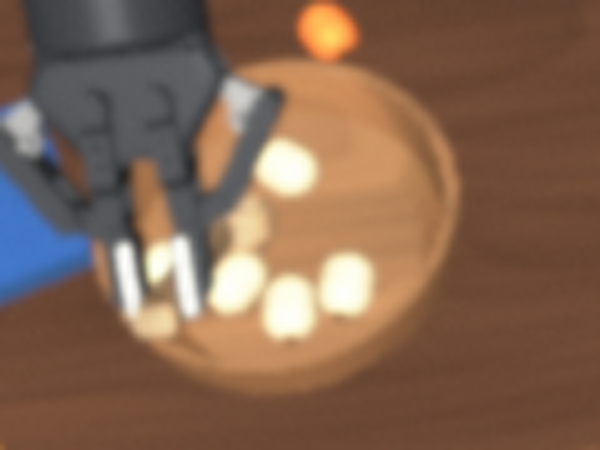

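The gripper holds the scoop, and five nuts are in the bowl, at (287,167), (237,282), (290,305), (347,283) and (160,262). Two of them may have barely moved, so I'll stir round another 230° or so.

Run:
```python
import numpy as np
def p(a): a=np.radians(a); x,y=.037*np.cos(a),.037*np.sin(a); return np.array([x*.7071/.6,-y/.6,x*.7071/.6])
for s in(268,376):
    print(', '.join('%.3f, %.3f, %.3f, 0, 0, 0'%tuple(p(s+9*i)-p(s)) for i in range(1,13+(s>300))))
```

```text
0.007, -0.000, 0.007, 0, 0, 0, 0.014, -0.002, 0.014, 0, 0, 0, 0.020, -0.006, 0.020, 0, 0, 0, 0.026, -0.011, 0.026, 0, 0, 0, 0.031, -0.017, 0.031, 0, 0, 0, 0.036, -0.024, 0.036, 0, 0, 0, 0.040, -0.032, 0.040, 0, 0, 0, 0.042, -0.041, 0.042, 0, 0, 0, 0.044, -0.050, 0.044, 0, 0, 0, 0.045, -0.059, 0.045, 0, 0, 0, 0.045, -0.069, 0.045, 0, 0, 0, 0.043, -0.079, 0.043, 0, 0, 0
-0.002, -0.009, -0.002, 0, 0, 0, -0.006, -0.017, -0.006, 0, 0, 0, -0.010, -0.025, -0.010, 0, 0, 0, -0.015, -0.032, -0.015, 0, 0, 0, -0.021, -0.037, -0.021, 0, 0, 0, -0.027, -0.041, -0.027, 0, 0, 0, -0.034, -0.044, -0.034, 0, 0, 0, -0.040, -0.045, -0.040, 0, 0, 0, -0.047, -0.044, -0.047, 0, 0, 0, -0.054, -0.042, -0.054, 0, 0, 0, -0.060, -0.039, -0.060, 0, 0, 0, -0.066, -0.034, -0.066, 0, 0, 0, -0.072, -0.028, -0.072, 0, 0, 0
```

apply_moves(
  rows=[0.007,0,0.007,0,0,0,0.014,-0.002,0.014,0,0,0,0.02,-0.006,0.02,0,0,0,0.026,-0.011,0.026,0,0,0,0.031,-0.017,0.031,0,0,0,0.036,-0.024,0.036,0,0,0],
)

```text
t: 15.45
tool_pos: [0.5942, -0.269, 0.1879]
tool_rot: [2.9, -0.001, 1.202]
contact_force: [-1.5, -1.6, 3.3]
opening: 0.0163
grip_force: 70.5
```

```bash
python3 - <<'E'
s=open('nuts.py').read().split("n,l,st,ce")[0]
s+='''
m=cv2.morphologyEx(m,cv2.MORPH_CLOSE,np.ones((3,3),np.uint8)); D=cv2.distanceTransform(cv2.resize(m,None,fx=4,fy=4,interpolation=0),cv2.DIST_L2,5)
pk=(D==cv2.dilate(D,np.ones((29,29))))&(D>8)
n,l,st,ce=cv2.connectedComponentsWithStats(pk.astype(np.uint8))
for q in ce[1:]: print((q/4).round(1),(onplane(c,q/4,.024)[0]-B)[:2].round(3))
'''
open('nuts.py','w').write(s)
E
python3 nuts.py
```

```text
15.45 [ 0.03263614 -0.02181466  0.03786314] [-1.5394469  -1.62241915  3.28389264] 0.016281501482042004
[201.4 245.4] [ 0.021 -0.058]
[238.5 247.2] [0.041 0.038]
[226.8 251.4] [0.049 0.007]
[217.5 251.5] [ 0.045 -0.016]
```

apply_moves(
  rows=[0.004,-0.008,0.004,0,0,0,0.006,-0.017,0.006,0,0,0,0.008,-0.026,0.008,0,0,0,0.009,-0.035,0.009,0,0,0,0.009,-0.045,0.009,0,0,0,0.007,-0.055,0.007,0,0,0],
)

```text
t: 16.1
tool_pos: [0.599, -0.2345, 0.1858]
tool_rot: [-2.903, 0.002, -1.198]
contact_force: [1.6, 0.1, -1.1]
opening: 0.016
grip_force: 69.9
```

```bash
python3 nuts.py
```

```text
16.1 [0.03707138 0.01321288 0.03594383] [ 1.56265922  0.07796274 -1.12249089] 0.015986243565973033
[244.1 244. ] [0.033 0.053]
[202.  250.5] [ 0.037 -0.056]
[234.7 252.7] [0.055 0.028]
[213.2 255.2] [ 0.055 -0.027]
```

apply_moves(
  rows=[-0.002,-0.009,-0.002,0,0,0,-0.006,-0.017,-0.006,0,0,0,-0.01,-0.025,-0.01,0,0,0,-0.015,-0.032,-0.015,0,0,0,-0.021,-0.037,-0.021,0,0,0,-0.027,-0.041,-0.027,0,0,0],
)

```text
t: 16.75
tool_pos: [0.5763, -0.211, 0.1876]
tool_rot: [2.902, -0.001, 1.201]
contact_force: [-2.0, -0.2, 1.7]
opening: 0.0161
grip_force: 70.2
```

```bash
python3 nuts.py
```

```text
16.75 [0.01466315 0.03648381 0.03759438] [-2.01559189 -0.2196086   1.73611089] 0.016088230390768916
[246.2 240.9] [0.025 0.058]
[202.9 247.4] [ 0.028 -0.054]
[235.8 252.8] [0.056 0.03 ]
[218.  257.2] [ 0.062 -0.015]
```

apply_moves(
  rows=[-0.007,-0.003,-0.007,0,0,0,-0.013,-0.004,-0.013,0,0,0,-0.02,-0.003,-0.02,0,0,0,-0.027,-0.001,-0.027,0,0,0,-0.033,0.002,-0.033,0,0,0,-0.039,0.007,-0.039,0,0,0,-0.045,0.013,-0.045,0,0,0],
)

```text
t: 17.5
tool_pos: [0.5379, -0.219, 0.1869]
tool_rot: [2.903, -0.002, 1.201]
contact_force: [0.5, 1.3, -0.4]
opening: 0.0163
grip_force: 69.9
```

```bash
python3 nuts.py
```

```text
17.5 [-0.02378942  0.02856814  0.03702012] [ 0.49484153  1.34424958 -0.4044634 ] 0.016292198512964536
[241.4 246.4] [0.039 0.045]
[202.9 247.4] [ 0.028 -0.054]
[229.2 254.2] [0.058 0.014]
[217.2 257.2] [ 0.062 -0.017]
```

Run:
```python
import numpy as np
def w(a,r): a=np.radians(a); return np.array([r*np.cos(a),r*np.sin(a)])
pts=[np.array([-.0235,.028])]
for i in range(1,31): pts.append(w(126-7*i+7,min(.050,.037+.003*i)))
f=lambda d:'%.3f, %.3f, %.3f, 0, 0, 0'%(d[0]*.7071/.6,-d[1]/.6,d[0]*.7071/.6)
for s in(0,10,20): print(', '.join(f(pts[k]-pts[s]) for k in range(s+1,s+11)))
```

```text
-0.000, -0.007, -0.000, 0, 0, 0, 0.003, -0.016, 0.003, 0, 0, 0, 0.007, -0.024, 0.007, 0, 0, 0, 0.013, -0.032, 0.013, 0, 0, 0, 0.019, -0.036, 0.019, 0, 0, 0, 0.027, -0.037, 0.027, 0, 0, 0, 0.034, -0.036, 0.034, 0, 0, 0, 0.041, -0.035, 0.041, 0, 0, 0, 0.048, -0.032, 0.048, 0, 0, 0, 0.054, -0.028, 0.054, 0, 0, 0
0.006, 0.005, 0.006, 0, 0, 0, 0.012, 0.011, 0.012, 0, 0, 0, 0.017, 0.018, 0.017, 0, 0, 0, 0.022, 0.026, 0.022, 0, 0, 0, 0.025, 0.035, 0.025, 0, 0, 0, 0.028, 0.044, 0.028, 0, 0, 0, 0.030, 0.054, 0.030, 0, 0, 0, 0.032, 0.064, 0.032, 0, 0, 0, 0.032, 0.074, 0.032, 0, 0, 0, 0.032, 0.084, 0.032, 0, 0, 0
-0.001, 0.010, -0.001, 0, 0, 0, -0.003, 0.020, -0.003, 0, 0, 0, -0.006, 0.029, -0.006, 0, 0, 0, -0.010, 0.038, -0.010, 0, 0, 0, -0.015, 0.046, -0.015, 0, 0, 0, -0.020, 0.053, -0.020, 0, 0, 0, -0.026, 0.059, -0.026, 0, 0, 0, -0.032, 0.064, -0.032, 0, 0, 0, -0.038, 0.068, -0.038, 0, 0, 0, -0.045, 0.071, -0.045, 0, 0, 0
```

apply_moves(
  rows=[0,-0.007,0,0,0,0,0.003,-0.016,0.003,0,0,0,0.007,-0.024,0.007,0,0,0,0.013,-0.032,0.013,0,0,0,0.019,-0.036,0.019,0,0,0,0.027,-0.037,0.027,0,0,0,0.034,-0.036,0.034,0,0,0,0.041,-0.035,0.041,0,0,0,0.048,-0.032,0.048,0,0,0,0.054,-0.028,0.054,0,0,0],
)

```text
t: 18.55
tool_pos: [0.5847, -0.2022, 0.1868]
tool_rot: [2.903, -0.001, 1.2]
contact_force: [-1.0, 0.3, 1.9]
opening: 0.0161
grip_force: 70.1
```

```bash
python3 nuts.py
```

```text
18.55 [0.02296843 0.04541767 0.03689933] [-1.0366671   0.26332131  1.85993267] 0.016109351393899
[202.9 247.4] [ 0.028 -0.054]
[227.8 256.5] [0.064 0.01 ]
[217.2 257.2] [ 0.062 -0.017]
```

apply_moves(
  rows=[0.006,0.005,0.006,0,0,0,0.012,0.011,0.012,0,0,0,0.017,0.018,0.017,0,0,0,0.022,0.026,0.022,0,0,0,0.025,0.035,0.025,0,0,0,0.028,0.044,0.028,0,0,0],
)

```text
t: 19.2
tool_pos: [0.6081, -0.2289, 0.1869]
tool_rot: [2.903, -0.002, 1.201]
contact_force: [-2.6, 0.1, 1.5]
opening: 0.0163
grip_force: 70.4
```

```bash
python3 nuts.py
```

```text
19.2 [0.04639558 0.01870112 0.03696325] [-2.59342604  0.14377075  1.52179507] 0.01634189545544321
[236.9 251.9] [0.054 0.033]
[235.9 252.9] [0.056 0.031]
[209.9 258. ] [ 0.061 -0.035]
```

Run:
```python
from h import *
C,o=cupnow(); c=cam('scene'); R,x,y,z=frame(-45,0)
for n,X in(('cup',C),('mouthc',C+.011*z),('neck',C-.03*x+.011*z),('grip',C-.14*x+.011*z),('end',C-.171*x)): print(n,proj(c,X)[0].round(1))
_,im,_=load('s1920'); print(im[252,237],cv2.cvtColor(im,cv2.COLOR_BGR2HSV)[246:262:2,200:246:3].tolist().__len__())
h=cv2.cvtColor(im,cv2.COLOR_BGR2HSV)
m=((h[...,1]<75)&(h[...,2]>195)); s=((h[...,1]>=75)&(h[...,1]<130)&(h[...,2]>165))
for v in range(205,272): print(v,''.join('#' if m[v,u] else '+' if s[v,u] else ('.' if h[v,u,2]>100 else ' ') for u in range(178,264)))
```

```text
cup [229.7 247.9]
mouthc [229.1 243.8]
neck [227.7 247.3]
grip [221.4 262.1]
end [220.1 271.9]
[246 255 254] 8
205 ................                .....                .................................
206 ................                .....                .................................
207 ................                .....                .................................
208 ................                .....                .................................
209 .................               .....                .................................
210 .................                ....                .................................
211 .................                ....                 ................................
212 .................                 ..                  ................................
213 ..................                                     ...............................
214 ...................                                    .++............................
215 .................+.                                    ..++................
[... 4407 characters left out ...]
.............####.....++####...................................
265 ....................................####.....++####...................................
266 ....................................####.++++++####...................................
267 .....................................####++++++####...................................
268 .....................................###++++++++......................................
269 ......................................##++++++++......................................
270 ......................................++++++++++......................................
271 .......................................+++++++++......................................
```

Run:
```python
from h import *
C,o=cupnow(); print(C-B)
row(*pose(B+[.01,.005,.042],65))
```

```text
[0.04685981 0.01751773 0.03735103]
-0.092 0.021 -0.123 0.002 0.222 -0.000
```

apply_moves(
  rows=[-0.023,0.005,-0.033,0,0.056,0,-0.046,0.011,-0.063,0,0.111,0,-0.069,0.016,-0.093,0,0.167,0,-0.092,0.021,-0.123,0,0.222,0,-0.092,0.021,-0.123,0,0.222,0],
)

```text
t: 19.75
tool_pos: [0.5139, -0.2408, 0.1972]
tool_rot: [2.652, -0.009, 1.683]
contact_force: [0.5, 1.0, -1.0]
opening: 0.016
grip_force: 70.0
```

```bash
cat > nuts2.py <<'E'
from h import *
import sys
C,o=cupnow(); print(o['t'],(C-B).round(4),o['contact_force'].round(1),o['opening'].round(4),o['q'].round(2))
for cn in('scene','top'):
    c,im,d=shot(cn,cn+'%d.png'%int(o['t']*100)); h=cv2.cvtColor(im,cv2.COLOR_BGR2HSV)
    ctr=proj(c,B+[0,0,.03])[0]; v,u=np.mgrid[0:400,0:640]
    m=((h[...,1]<(75 if cn=='scene' else 90))&(h[...,2]>(175 if cn=='scene' else 150))&(np.hypot(u-ctr[0],v-ctr[1])<(40 if cn=='scene' else 27))).astype(np.uint8)
    D=cv2.distanceTransform(cv2.resize(m,None,fx=4,fy=4,interpolation=0),cv2.DIST_L2,5)
    pk=(D==cv2.dilate(D,np.ones((29,29))))&(D>7)
    for q in cv2.connectedComponentsWithStats(pk.astype(np.uint8))[3][1:]: print(cn,(q/4).round(1),(onplane(c,q/4,.024)[0]-B)[:2].round(3),D[int(q[1]),int(q[0])].round(0))
E
python3 nuts2.py
```

```text
Traceback (most recent call last):
  File "nuts2.py", line 3, in <module>
    C,o=cupnow(); print(o['t'],(C-B).round(4),o['contact_force'].round(1),o['opening'].round(4),o['q'].round(2))
                                                                          ^^^^^^^^^^^^^^^^^^
AttributeError: 'float' object has no attribute 'round'
```

```bash
sed -i "s/,o\['opening'\].round(4)//" nuts2.py; python3 nuts2.py
```

```text
19.75 [0.0061 0.0071 0.039 ] [ 0.5  1.  -1. ] [-0.82 -0.23  2.28  1.44  0.73 -0.24]
scene [217.9 215.9] [-0.064 -0.015] 8.0
scene [206.9 218.9] [-0.059 -0.045] 8.0
scene [217.2 222.4] [-0.044 -0.017] 11.0
scene [207.9 226.8] [-0.033 -0.042] 8.0
scene [202.5 248. ] [ 0.03  -0.054] 19.0
scene [236.8 251.5] [0.053 0.033] 16.0
scene [210.8 253.8] [ 0.05  -0.033] 20.0
scene [223.2 255.5] [ 0.059 -0.002] 20.0
top [383.5 185.2] [0.051 0.033] 15.0
top [402.7 186.5] [ 0.045 -0.031] 8.0
top [388.2 199. ] [0.004 0.019] 7.0
top [408.  220.2] [-0.069 -0.043] 10.0
```

Run:
```python
import numpy as np
def w(a,r): a=np.radians(a); return np.array([r*np.cos(a),r*np.sin(a)])
pts=[np.array([.008,.006]),np.array([.003,.018]),np.array([-.002,.03]),np.array([-.006,.042]),np.array([-.004,.050])]
for i in range(40): pts.append(w(88-7*i,.052))
f=lambda d:'%.3f, %.3f, %.3f, 0, 0, 0'%(d[0]*.423/.6,-d[1]/.6,d[0]*.906/.6)
for s,e in((0,12),(12,22),(22,32),(32,42)): print(pts[e]);print(', '.join(f(pts[k]-pts[s]) for k in range(s+1,e+1)))
```

```text
[0.04041159 0.03272466]
-0.004, -0.020, -0.008, 0, 0, 0, -0.007, -0.040, -0.015, 0, 0, 0, -0.010, -0.060, -0.021, 0, 0, 0, -0.008, -0.073, -0.018, 0, 0, 0, -0.004, -0.077, -0.009, 0, 0, 0, 0.000, -0.076, 0.000, 0, 0, 0, 0.004, -0.073, 0.010, 0, 0, 0, 0.009, -0.070, 0.019, 0, 0, 0, 0.013, -0.065, 0.027, 0, 0, 0, 0.016, -0.059, 0.035, 0, 0, 0, 0.020, -0.052, 0.042, 0, 0, 0, 0.023, -0.045, 0.049, 0, 0, 0
[ 0.0445727  -0.02678198]
0.003, 0.009, 0.006, 0, 0, 0, 0.005, 0.018, 0.010, 0, 0, 0, 0.006, 0.028, 0.014, 0, 0, 0, 0.007, 0.038, 0.016, 0, 0, 0, 0.008, 0.048, 0.017, 0, 0, 0, 0.008, 0.059, 0.017, 0, 0, 0, 0.008, 0.070, 0.016, 0, 0, 0, 0.007, 0.080, 0.014, 0, 0, 0, 0.005, 0.090, 0.011, 0, 0, 0, 0.003, 0.099, 0.006, 0, 0, 0
[-0.00992207 -0.05104461]
-0.003, 0.009, -0.005, 0, 0, 0, -0.006, 0.017, -0.012, 0, 0, 0, -0.009, 0.024, -0.019, 0, 0, 0, -0.013, 0.030, -0.027, 0, 0, 0, -0.017, 0.035, -0.035, 0, 0, 0, -0.021, 0.038, -0.044, 0, 0, 0, -0.025, 0.041, -0.054, 0, 0, 0, -0.030, 0.042, -0.063, 0, 0, 0, -0.034, 0.042, -0.073, 0, 0, 0, -0.038, 0.040, -0.082, 0, 0, 0
[-0.05135979 -0.00813459]
-0.004, -0.003, -0.009, 0, 0, 0, -0.008, -0.007, -0.018, 0, 0, 0, -0.012, -0.012, -0.027, 0, 0, 0, -0.016, -0.018, -0.034, 0, 0, 0, -0.019, -0.025, -0.042, 0, 0, 0, -0.022, -0.033, -0.048, 0, 0, 0, -0.025, -0.042, -0.053, 0, 0, 0, -0.027, -0.051, -0.057, 0, 0, 0, -0.028, -0.061, -0.060, 0, 0, 0, -0.029, -0.072, -0.063, 0, 0, 0
```

apply_moves(
  rows=[-0.004,-0.02,-0.008,0,0,0,-0.007,-0.04,-0.015,0,0,0,-0.01,-0.06,-0.021,0,0,0,-0.008,-0.073,-0.018,0,0,0,-0.004,-0.077,-0.009,0,0,0,0,-0.076,0,0,0,0,0.004,-0.073,0.01,0,0,0,0.009,-0.07,0.019,0,0,0,0.013,-0.065,0.027,0,0,0,0.016,-0.059,0.035,0,0,0,0.02,-0.052,0.042,0,0,0,0.023,-0.045,0.049,0,0,0],
)

```text
t: 21.05
tool_pos: [0.5496, -0.2145, 0.2001]
tool_rot: [2.65, -0.002, 1.686]
contact_force: [-0.5, 0.3, 0.4]
opening: 0.0156
grip_force: 70.0
```

```bash
python3 nuts2.py | grep -v top
```

```text
21.05 [0.0421 0.033  0.0419] [-0.5  0.3  0.4] [-0.71 -0.19  2.25  1.48  0.63 -0.23]
scene [222.8 223.4] [-0.038 -0.002] 12.0
scene [229.8 226.5] [-0.026  0.016] 8.0
scene [218.9 232.9] [-0.01  -0.013] 8.0
scene [230.4 236.9] [0.007 0.017] 10.0
scene [219.8 240.2] [ 0.013 -0.01 ] 8.0
scene [202.5 248.2] [ 0.03  -0.054] 18.0
scene [236.8 251.5] [0.053 0.033] 16.0
scene [211.4 253.9] [ 0.05  -0.032] 19.0
scene [223.  255.5] [ 0.059 -0.002] 20.0
```

apply_moves(
  rows=[0.003,0.009,0.006,0,0,0,0.005,0.018,0.01,0,0,0,0.006,0.028,0.014,0,0,0,0.007,0.038,0.016,0,0,0,0.008,0.048,0.017,0,0,0],
)

```text
t: 21.65
tool_pos: [0.5604, -0.2434, 0.2001]
tool_rot: [2.65, -0.001, 1.685]
contact_force: [-3.3, -0.3, 1.0]
opening: 0.0161
grip_force: 70.5
```

```bash
python3 nuts2.py | grep -v top
```

```text
21.65 [0.053  0.004  0.0419] [-3.3 -0.3  1. ] [-0.75 -0.12  2.19  1.48  0.66 -0.25]
scene [204.9 235.4] [-0.007 -0.049] 8.0
scene [216.4 235.9] [-0.002 -0.019] 10.0
scene [217.  245.2] [ 0.027 -0.017] 8.0
scene [200.4 248.4] [ 0.03 -0.06] 18.0
scene [209.2 253. ] [ 0.047 -0.037] 17.0
scene [231.8 254.2] [0.059 0.02 ] 17.0
scene [220.  256.4] [ 0.06 -0.01] 21.0
```

Run:
```python
from h import *
C,o=cupnow(); c,im,d=load('scene2165'); R,x,y,z=frame(-65,0)
for n,X in(('cup',C),('mouthc',C+.011*z),('tip',C+.024*x),('cupL',C-.024*y),('cupR',C+.024*y),('neck',C-.03*x),('grip',C-.14*x),('end',C-.171*x)): print(n,proj(c,X)[0].round(1),(X-B).round(3))
v,u=np.mgrid[195:280,180:262]; P=bydepth(c,np.c_[u.ravel(),v.ravel()],d[195:280,180:262].ravel()).reshape(85,82,3)-B
for vv in range(200,280,3): print(vv,' '.join('%3d'%round(1000*P[vv-195,uu-180,2]) for uu in range(184,262,3)))
a=cv2.resize(im[190:285,170:270],None,fx=4,fy=4,interpolation=2)
ct,it,dt=load('top2165'); b=cv2.resize(it[150:245,345:445],None,fx=4,fy=4,interpolation=2)
cv2.imwrite('pics/both.png',np.hstack([a,b]))
```

```text
cup [223.8 249.9] [0.053 0.003 0.042]
mouthc [223.4 245.6] [0.043 0.003 0.047]
tip [225.4 250.3] [0.043 0.003 0.02 ]
cupL [233.4 248.7] [0.053 0.027 0.042]
cupR [214.2 251.1] [ 0.053 -0.021  0.042]
neck [221.7 249.4] [0.066 0.003 0.069]
grip [212.5 247.4] [0.112 0.003 0.169]
end [209.4 246.7] [0.125 0.003 0.197]
200   1   3 228 227 227 232 233 225 223 231 232 225 223 224 220 216 219   0  -1   0   3   0   2   7   2   2
203   1 219 225 222 224 232 231 224 221 227 228 222 219 219  61 216 219 220 206   1   3   3  -1   4  -1   2
206 218 217 214 222 221 225 226 220 219 222 225 218 218 206  54 219 218 218 198  63   0   3   1   2   3   5
209 219 213 209   2 216 223 223 217 214 218 221 216 211  44  39 215 214 208  50  57  64   4  -2   1   1   1
212 216 210 207   3   2 219 220 212 214 213 217 219 199  25  29 214 212 193  38  42  52  65   0   2   1   3
215 216 213 200  61  65 217 217 209 198  33 214 216 190  20 209 212 205  23  26  32  37  51  62   3   2   2
218 210 210 210  61  53 214 215 204  24  20 211 211 194  10 208 205 189  17  22  21  29  40  59  63   1   4
221   2 208 207 208  45 207 20
[... 1429 characters left out ...]
  28   7  66  59  56  43  28   3   3   1   0   1  -1
263   0   2   1   1   3   1  46  56  61  63  62  65  63  63  58  50  43  34   3   1   2   2  -2   0   3   2
266  -1   1   0   4   4   4  -1   3  33  40  44  46  43  38  33  30   2   2   2   3   3  -1   2   3   2   1
269   5   2   2   0   4   0   2   4   0   2   0   0   1  -1   2   2   4  -2   3   2   0   2   0   1  -1   0
272   1   4   2   3   4   1   2   0  -1   3   2   2   2   1  -2   3   0   2   0   3   1   1   3   6   2   1
275   1   2   2   3   2   3   1   3   3   2  -1   2  -1   3   1   3 922   3   2  -2   1   0   1  -1   2  -1
278   3   1   0   5   2   4   4   0   2   2   5   1   0   2   2   3   0   1   3   2   1   1  -1   1   2   3
```

View pics/both.png

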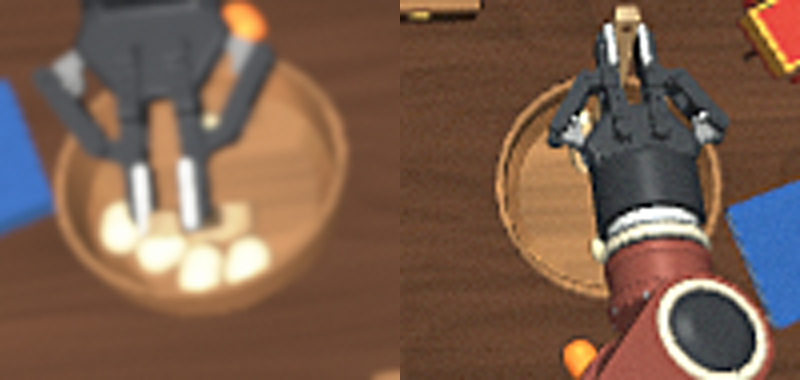

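The four nuts lie along the far wall, at crop positions (122,228), (160,253), (200,270) and (245,258). The cup, at about (210,220), is inward of them. So my cup x estimate looks too large, and I'll check the cup by depth.

Run:
```python
from h import *
c,im,d=load('scene2165'); v,u=np.mgrid[238:254,216:240]
P=bydepth(c,np.c_[u.ravel(),v.ravel()],d[238:254,216:240].ravel())-B
k=(P[:,2]>.042)&(P[:,2]<.12); Q=P[k]; uv=np.c_[u.ravel(),v.ravel()][k]
for a,b in zip(uv[::3],Q[::3]): print(a,b.round(3))
# handle end in top view
ct,it,dt=load('top2165'); v,u=np.mgrid[150:176,490-90:530-90] if 0 else np.mgrid[150:172,494:510]
v,u=np.mgrid[150:176,395:412]; h=cv2.cvtColor(it,cv2.COLOR_BGR2HSV)[150:176,395:412]
P=bydepth(ct,np.c_[u.ravel(),v.ravel()],dt[150:176,395:412].ravel())-B
k=(P[:,2]>.1)&(h[...,1].ravel()>50)&(h[...,2].ravel()>130)
print('handle top view'); 
for b in P[k][::4]: print(b.round(3))
```

```text
[231 240] [0.037 0.025 0.059]
[224 241] [0.047 0.011 0.077]
[227 241] [0.043 0.017 0.068]
[230 241] [0.041 0.023 0.063]
[223 242] [0.061 0.012 0.096]
[226 242] [0.044 0.014 0.066]
[229 242] [0.043 0.02  0.062]
[232 242] [0.039 0.026 0.052]
[225 243] [0.048 0.011 0.067]
[228 243] [0.045 0.018 0.061]
[231 243] [0.043 0.024 0.055]
[223 244] [0.068 0.013 0.099]
[226 244] [0.048 0.013 0.063]
[229 244] [0.048 0.02  0.06 ]
[232 244] [0.046 0.026 0.054]
[224 245] [0.064 0.013 0.087]
[227 245] [0.051 0.015 0.062]
[230 245] [0.05  0.022 0.058]
[233 245] [0.044 0.027 0.044]
[223 246] [0.072 0.012 0.097]
[226 246] [0.054 0.013 0.062]
[229 246] [0.053 0.019 0.058]
[232 246] [0.049 0.025 0.05 ]
[223 247] [0.055 0.005 0.062]
[226 247] [0.057 0.013 0.064]
[229 247] [0.053 0.019 0.054]
[232 247] [0.049 0.024 0.044]
[219 248] [ 0.057 -0.004  0.062]
[222 248] [0.057 0.003 0.061]
[225 248] [0.057 0.01  0.059]
[228 248] [0.056 0.016 0.055]
[231 248] [0.052 0.022 0.046]
[218 249] [ 0.058 -0.008  0.059]
[221 249] [ 0.057 -0.001  0.056]
[224 249] [0.059 0.007 0.059]
[227 249] [0.057 0.013 0.052]
[217 250] [ 0.056 -0.011  0.052]
[220 250] [ 0.059 -0.004  0.054]
handle top view
[0.13  0.003 0.188]
[0.125 0.008 0.196]
[ 0.125 -0.004  0.194]
[0.123 0.001 0.193]
[0.119 0.008 0.196]
[ 0.118 -0.003  0.198]
[0.115 0.003 0.199]
[0.114 0.007 0.192]
[ 0.113 -0.004  0.18 ]
[ 0.11  -0.     0.183]
[0.108 0.002 0.177]
[0.105 0.002 0.176]
[0.102 0.002 0.175]
[ 0.102 -0.004  0.161]
[0.096 0.002 0.16 ]
[ 0.093 -0.001  0.158]
[ 0.089 -0.003  0.146]
[ 0.085 -0.005  0.138]
```

```bash
sed -i 's/a_,b_=.*/a_,b_=.145,.0582/' h.py
python3 - <<'E'
from h import *
C,o=cupnow(); C=C-B; print(C)
def w(a,r): a=np.radians(a); return np.array([r*np.cos(a),r*np.sin(a),.039])
pts=[np.array([C[0],C[1],C[2]])]+[np.array(p+(.040,)) for p in((.027,.012),(.015,.022),(.003,.033),(-.004,.043),(.006,.05))]
for a in range(72,-115,-8): pts.append(w(a,.050))
print(len(pts)); f=lambda d:'%.3f, %.3f, %.3f, 0, 0, 0'%((d[0]*.423+d[2]*.906)/.6,-d[1]/.6,(d[0]*.906-d[2]*.423)/.6)
for s,e in((0,11),(11,20),(20,29)): print(pts[e]);print(', '.join(f(pts[k]-pts[s]) for k in range(s+1,e+1)))
E
```

```text
[0.04077416 0.00348899 0.0444248 ]
30
[0.0424024  0.02649596 0.039     ]
-0.016, -0.014, -0.018, 0, 0, 0, -0.025, -0.031, -0.036, 0, 0, 0, -0.033, -0.049, -0.054, 0, 0, 0, -0.038, -0.066, -0.064, 0, 0, 0, -0.031, -0.078, -0.049, 0, 0, 0, -0.026, -0.073, -0.034, 0, 0, 0, -0.021, -0.069, -0.025, 0, 0, 0, -0.017, -0.063, -0.016, 0, 0, 0, -0.013, -0.056, -0.007, 0, 0, 0, -0.010, -0.048, 0.000, 0, 0, 0, -0.007, -0.038, 0.006, 0, 0, 0
[ 0.03830222 -0.03213938  0.039     ]
0.002, 0.010, 0.005, 0, 0, 0, 0.004, 0.021, 0.009, 0, 0, 0, 0.005, 0.033, 0.011, 0, 0, 0, 0.005, 0.044, 0.011, 0, 0, 0, 0.005, 0.056, 0.011, 0, 0, 0, 0.004, 0.067, 0.009, 0, 0, 0, 0.002, 0.078, 0.005, 0, 0, 0, 0.000, 0.088, 0.000, 0, 0, 0, -0.003, 0.098, -0.006, 0, 0, 0
[-0.01873033 -0.04635919  0.039     ]
-0.003, 0.008, -0.007, 0, 0, 0, -0.007, 0.016, -0.016, 0, 0, 0, -0.012, 0.021, -0.025, 0, 0, 0, -0.016, 0.026, -0.035, 0, 0, 0, -0.021, 0.029, -0.045, 0, 0, 0, -0.026, 0.030, -0.055, 0, 0, 0, -0.031, 0.029, -0.066, 0, 0, 0, -0.036, 0.027, -0.076, 0, 0, 0, -0.040, 0.024, -0.086, 0, 0, 0
```

apply_moves(
  rows=[-0.016,-0.014,-0.018,0,0,0,-0.025,-0.031,-0.036,0,0,0,-0.033,-0.049,-0.054,0,0,0,-0.038,-0.066,-0.064,0,0,0,-0.031,-0.078,-0.049,0,0,0,-0.026,-0.073,-0.034,0,0,0,-0.021,-0.069,-0.025,0,0,0,-0.017,-0.063,-0.016,0,0,0,-0.013,-0.056,-0.007,0,0,0,-0.01,-0.048,0,0,0,0,-0.007,-0.038,0.006,0,0,0],
)

```text
t: 22.85
tool_pos: [0.5622, -0.2206, 0.1948]
tool_rot: [2.65, -0.001, 1.685]
contact_force: [-0.9, -0.0, 0.5]
opening: 0.016
grip_force: 70.1
```

```bash
python3 nuts2.py | grep -v top
```

```text
22.85 [0.0425 0.0269 0.0388] [-0.9 -0.   0.5] [-0.7  -0.14  2.21  1.51  0.63 -0.26]
scene [221.8 223.4] [-0.039 -0.005] 16.0
scene [216.  234.4] [-0.006 -0.02 ] 8.0
scene [227.4 234.9] [-0.001  0.01 ] 10.0
scene [216.9 239.9] [ 0.011 -0.018] 8.0
scene [228.4 244.9] [0.03  0.012] 10.0
scene [200.8 247. ] [ 0.026 -0.059] 20.0
scene [211.5 251.5] [ 0.043 -0.031] 22.0
scene [230.4 255.4] [0.061 0.016] 14.0
scene [218.4 256.5] [ 0.06  -0.014] 22.0
```

apply_moves(
  rows=[0.002,0.01,0.005,0,0,0,0.004,0.021,0.009,0,0,0,0.005,0.033,0.011,0,0,0,0.005,0.044,0.011,0,0,0,0.005,0.056,0.011,0,0,0,0.004,0.067,0.009,0,0,0,0.002,0.078,0.005,0,0,0,0,0.088,0,0,0,0,-0.003,0.098,-0.006,0,0,0],
)

```text
t: 23.85
tool_pos: [0.5578, -0.2793, 0.1953]
tool_rot: [-2.65, 0.002, -1.688]
contact_force: [1.0, 4.3, 3.5]
opening: 0.0157
grip_force: 70.3
```

```bash
python3 nuts2.py | grep -v top
```

```text
23.85 [ 0.0383 -0.0317  0.0393] [1.  4.3 3.5] [-0.81 -0.07  2.15  1.47  0.72 -0.29]
scene [221.2 223.2] [-0.039 -0.006] 18.0
scene [198. 235.] [-0.011 -0.067] 15.0
scene [188.9 241.4] [ 0.005 -0.09 ] 8.0
scene [200.2 243. ] [ 0.014 -0.061] 11.0
scene [212.8 257. ] [ 0.06  -0.028] 13.0
scene [225.2 257.2] [0.065 0.003] 15.0
scene [224.5 257.5] [0.065 0.002] 15.0
```

apply_moves(
  rows=[-0.003,0.008,-0.007,0,0,0,-0.007,0.016,-0.016,0,0,0,-0.012,0.021,-0.025,0,0,0,-0.016,0.026,-0.035,0,0,0,-0.021,0.029,-0.045,0,0,0,-0.026,0.03,-0.055,0,0,0,-0.031,0.029,-0.066,0,0,0,-0.036,0.027,-0.076,0,0,0],
)

```text
t: 24.75
tool_pos: [0.5116, -0.2957, 0.2048]
tool_rot: [-2.629, 0.001, -1.711]
contact_force: [15.0, 9.2, 23.8]
opening: 0.0159
grip_force: 81.2
```

```bash
python3 nuts2.py
```

```text
24.75 [-0.0049 -0.0476  0.0486] [15.   9.2 23.8] [-0.91 -0.14  2.21  1.44  0.82 -0.29]
scene [191.9 219.2] [-0.064 -0.085] 8.0
scene [221.1 222.4] [-0.042 -0.007] 18.0
scene [192.8 226.5] [-0.04  -0.082] 8.0
scene [206.9 239.4] [ 0.005 -0.044] 19.0
scene [211.9 256.8] [ 0.059 -0.03 ] 17.0
scene [225.4 256.9] [0.064 0.004] 16.0
top [393.4 180.4] [ 0.066 -0.001] 14.0
top [402.9 181.9] [ 0.061 -0.032] 16.0
top [407.9 199.9] [-0.001 -0.046] 8.0
top [405.5 206.8] [-0.024 -0.037] 7.0
top [406.9 212.2] [-0.042 -0.041] 10.0
top [396.9 212.9] [-0.043 -0.008] 15.0
top [397.8 213.8] [-0.046 -0.01 ] 15.0
```

apply_moves(
  rows=[0.015,-0.006,-0.007,0,0,0,0.03,-0.012,-0.014,0,0,0,0.05,-0.02,-0.023,0,0,0,0.06,-0.025,-0.028,0,0,0,0.06,-0.025,-0.028,0,0,0],
)

```text
t: 25.35
tool_pos: [0.5075, -0.2801, 0.2353]
tool_rot: [2.648, 0.001, 1.686]
contact_force: [-0.1, 0.1, 0.3]
opening: 0.0161
grip_force: 69.2
```

```bash
python3 nuts2.py
python3 - <<'E'
from h import *
c,im,d=shot('scene'); h=cv2.cvtColor(im,cv2.COLOR_BGR2HSV)
m=((h[...,1]<75)&(h[...,2]>175)); s=((h[...,1]>=75)&(h[...,1]<130)&(h[...,2]>165))
for v in range(205,270): print(v,''.join('#' if m[v,u] else '+' if s[v,u] else ('.' if h[v,u,2]>100 else ' ') for u in range(178,264)))
C,o=cupnow(); print(proj(c,C))
E
```

```text
25.35 [-0.0122 -0.0331  0.0793] [-0.1  0.1  0.3] [-0.89 -0.25  2.22  1.34  0.81 -0.16]
scene [195.9 211.4] [-0.088 -0.075] 8.0
scene [196.  217.8] [-0.067 -0.074] 9.0
scene [221.4 221.4] [-0.045 -0.006] 18.0
scene [212.2 231.2] [-0.017 -0.03 ] 18.0
scene [211.5 231.5] [-0.017 -0.032] 18.0
scene [222.5 236.8] [ 0.003 -0.003] 19.0
scene [225.4 256.9] [0.064 0.004] 16.0
scene [211.5 257. ] [ 0.059 -0.031] 16.0
top [392.9 180.9] [0.065 0.001] 14.0
top [402.4 181.4] [ 0.062 -0.031] 14.0
top [394.8 198.8] [ 0.004 -0.003] 13.0
top [397.5 214.2] [-0.048 -0.009] 15.0
205 .  ..###.  .....####.    .............................................................
206 .. .####.  .....####.    .............................................................
207 .. ..###.   ....####.   ..............................................................
208 .. ..###.   ....####.   .+............................................................
209 .. ..###.   ....####..  ..............................................................
210 .. ..###.   ....####..  ....................................................
[... 4709 characters left out ...]
.................................
263 ..............................+++..+++++++++++........................................
264 ......................................................................................
265 ......................................................................................
266 ......................................................................................
267 ......................................................................................
268 ......................................................................................
269 ......................................................................................
[[206.58320576 222.5452417 ]]
```

Run:
```python
from h import *
C,o=cupnow(); c,im,d=load('scene2535')
for n,s in(('end',-.171),('grip',-.145),('neck',-.03),('cup',0)):
    R,x,y,z=frame(-60,0); print(n,proj(c,C+s*x)[0].round(1))
for q in((221,221),(212,231),(222,237),(225,257),(211,257)): print(q,(bydepth(c,[q],[np.median(d[q[1]-1:q[1]+2,q[0]-1:q[0]+2])])[0]-B).round(3))
for vv in range(202,250,3): print(vv,' '.join('%3d'%round(1000*bydepth(c,[(uu,vv)],[d[vv,uu]])[0,2]) for uu in range(181,235,3)))
```

```text
end [189.3 220.6]
grip [192.4 221. ]
neck [204.  222.3]
cup [206.6 222.5]
(221, 221) [-0.039 -0.004  0.036]
(212, 231) [-0.011 -0.028  0.035]
(222, 237) [ 0.01  -0.002  0.035]
(225, 257) [0.07  0.005 0.035]
(211, 257) [ 0.068 -0.029  0.04 ]
202 234 234   5   2   3 231 228 217   3   1   3  -3   3  63  62  63   1   2
205 227 232 220   5   2 231 225   1   3  65  62  60  58  58  57  54  57  60
208 227 228 217   3   1 227 223  65  66  59  54  54  48  45  45  47  48  50
211 221 223 217   2   4 224 221  61  53  48  45  41  35  31  34  31  29  36
214 219 222 216   4  -2 222 219 206 132 107 104  98  25  21  25  24  22  22
217 217 218 231 231 228 219 209 161 134 105  99  92  32  39  36  15  16  17
220   1 218 227 226 225 213 202  98 102  99  92  85  34  36  36  31   8   8
223   1   1  62  58  50  39  31  27  17  15  13   7  27  32  31  27   8  10
226   3   1  63  52  43  31  22  19  16  14  34  31  11  21  19  11  11   8
229   3   5  60  53  34  26  22  15  32  37  39  33  25  10   9  12  11  11
232   2  62  58  43  32  22  15  12  31  34  34  31  20  37  37  28  10  10
235   3  63  55  40  27  20  11   9   8  30  28  21  30  35  35  31   9  11
238  16  64  56  34  23  14  10 922   9  11   9  10  29  33  36  33   9   8
241  10  65  55  35  21  17  12   8   9   9   9  11   9  28  27   9   9  13
244   3   3  60  37  23  14   8   8  13   8  12   9  11   8   9  11  11  12
247   2   3  63  42  24  16   8   7  11   9   8  10  10  10   8   6  10   9
```

All five nuts are on the floor, each up to 36 mm high, and the cup above them is empty. Tracking shows at least four have moved by more than 2 cm. I'll place the scoop in the free +y half of the bowl, with its handle over the far rim.

Run:
```python
from h import *
C,o=cupnow()
row(*pose(B+[-.008,-.01,.11],60)); row(*pose(B+[-.003,.033,.11],29)); row(*pose(B+[-.003,.033,.06],29))
```

```text
0.060 -0.037 0.005 0.001 -0.054 -0.000
0.067 -0.109 0.151 0.001 -0.398 -0.001
-0.008 -0.109 0.187 0.001 -0.398 -0.001
```

apply_moves(
  rows=[0.03,-0.02,0.002,0,-0.027,0,0.06,-0.037,0.005,0,-0.054,0,0.063,-0.06,0.04,0,-0.14,0,0.065,-0.08,0.08,0,-0.23,0,0.066,-0.1,0.12,0,-0.32,0,0.067,-0.109,0.151,0,-0.398,0,0.067,-0.109,0.151,0,-0.398,0,0.03,-0.109,0.169,0,-0.398,0,-0.008,-0.109,0.187,0,-0.398,0,-0.008,-0.109,0.187,0,-0.398,0],
)

```text
t: 26.5
tool_pos: [0.6039, -0.2134, 0.176]
tool_rot: [-3.039, 0.004, -0.775]
contact_force: [-1.0, 0.5, -1.6]
opening: 0.016
grip_force: 69.2
```

```bash
python3 nuts2.py
python3 - <<'E'
from h import *
C,o=cupnow(); c,im,d=shot('scene','sx.png'); print(C-B,proj(c,C))
v,u=np.mgrid[190:290,170:280]; P=bydepth(c,np.c_[u.ravel(),v.ravel()],d[190:290,170:280].ravel())-B
s=im[190:290,170:280].reshape(-1,3).astype(int)
k=(P[:,2]>.06)&(P[:,2]<.16)&(s[:,2]>150)&(s[:,0]<200)&(abs(P[:,1]-.033)<.03); Q=P[k]
for a in np.arange(-.04,.18,.012):
    t=abs(Q[:,0]-a)<.006
    if t.sum()>1: print(a.round(3),t.sum(),np.median(Q[t],0).round(3),Q[t][:,1].min().round(3),Q[t][:,1].max().round(3),Q[t][:,2].max().round(3))
row(*pose(B+[-.003,.033,.035],29))
E
```

```text
26.5 [-0.0065  0.0349  0.0555] [-1.   0.5 -1.6] [-0.54  0.02  1.92  0.35  0.8   0.84]
scene [219.9 197.9] [-0.125 -0.01 ] 12.0
scene [215.9 198.9] [-0.123 -0.021] 12.0
scene [234.9 255.9] [0.065 0.028] 8.0
scene [211.8 256.8] [ 0.058 -0.031] 17.0
scene [235.9 260.9] [0.079 0.03 ] 8.0
scene [225.8 262.8] [0.081 0.005] 8.0
top [396.5 213.5] [-0.045 -0.006] 15.0
[-0.00343842  0.03313876  0.05995072] [[233.88032933 225.97823864]]
-0.028 2 [-0.024  0.053  0.079] 0.053 0.053 0.08
-0.016 5 [-0.018  0.057  0.08 ] 0.055 0.058 0.082
0.008 2 [0.005 0.052 0.072] 0.051 0.053 0.073
0.068 9 [0.07  0.057 0.066] 0.026 0.062 0.111
0.08 25 [0.079 0.049 0.064] 0.025 0.06 0.117
0.092 16 [0.092 0.029 0.118] 0.025 0.032 0.122
0.104 14 [0.105 0.03  0.123] 0.025 0.035 0.126
0.116 32 [0.118 0.032 0.128] 0.019 0.048 0.157
0.128 71 [0.127 0.03  0.134] 0.01 0.049 0.159
0.14 43 [0.139 0.032 0.135] 0.018 0.046 0.138
0.152 31 [0.149 0.032 0.132] 0.025 0.041 0.137
-0.022 -0.001 0.039 0.001 -0.002 -0.001
```

```bash
sed -i 's/a_,b_=.*/a_,b_=.140,.0486/' h.py
python3 - <<'E'
from h import *
C,o=cupnow(); print(C-B)
row(*pose(B+[-.004,.033,.045],33));row(*pose(B+[-.004,.033,.034],33)); row(*pose(B+[-.004,.033,.028],33))
E
```

```text
[-0.0026765   0.03255039  0.07219909]
-0.030 -0.001 0.023 0.001 0.043 -0.001
-0.039 -0.001 0.039 0.001 0.043 -0.001
-0.044 -0.001 0.048 0.001 0.043 -0.001
```

apply_moves(
  rows=[-0.015,-0.001,0.012,0,0.022,0,-0.03,-0.001,0.023,0,0.043,0,-0.035,-0.001,0.031,0,0.043,0,-0.039,-0.001,0.039,0,0.043,0,-0.039,-0.001,0.039,0,0.043,0],
)

```text
t: 27.15
tool_pos: [0.5983, -0.2142, 0.1508]
tool_rot: [3.012, -0.002, 0.892]
contact_force: [-0.9, 0.4, -0.1]
opening: 0.0156
grip_force: 69.2
```

```bash
cat > chk.py <<'E'
from h import *
C,o=cupnow(); c,im,d=shot('scene','sy%d.png'%int(o['t']*100)); print(o['t'],C-B,o['contact_force'],o['opening'])
v,u=np.mgrid[190:290,170:280]; P=bydepth(c,np.c_[u.ravel(),v.ravel()],d[190:290,170:280].ravel())-B
s=im[190:290,170:280].reshape(-1,3).astype(int)
k=(P[:,2]>.02)&(P[:,2]<.13)&(s[:,2]>185)&(s[:,1]>140)&(s[:,0]<200)&(abs(P[:,1]-.033)<.03); Q=P[k]
for a in np.arange(-.04,.18,.012):
    t=abs(Q[:,0]-a)<.006
    if t.sum()>1: print(a.round(3),t.sum(),np.median(Q[t],0).round(3),Q[t][:,1].min().round(3),Q[t][:,1].max().round(3),Q[t][:,2].max().round(3))
E
python3 chk.py
```

```text
27.15 [-0.0036762   0.03334962  0.03384636] [-0.93106748  0.37058849 -0.05539285] 0.01561234914565025
-0.004 4 [0.    0.055 0.042] 0.051 0.056 0.044
0.008 12 [0.006 0.05  0.039] 0.045 0.056 0.044
0.056 3 [0.061 0.014 0.032] 0.012 0.014 0.032
0.068 9 [0.069 0.028 0.078] 0.015 0.031 0.083
0.08 10 [0.08  0.029 0.085] 0.026 0.033 0.088
0.092 18 [0.093 0.03  0.089] 0.003 0.034 0.092
0.104 15 [0.104 0.032 0.093] 0.025 0.035 0.098
0.116 31 [0.117 0.033 0.103] 0.011 0.048 0.129
0.128 45 [0.129 0.034 0.106] 0.017 0.048 0.118
0.14 45 [0.141 0.034 0.108] 0.024 0.041 0.113
0.152 5 [0.146 0.032 0.102] 0.028 0.037 0.104
```

apply_moves(
  rows=[-0.003,0,0.004,0,0,0,-0.005,0,0.008,0,0,0,-0.005,0,0.008,0,0,0],
)

```text
t: 27.5
tool_pos: [0.5984, -0.2141, 0.145]
tool_rot: [3.012, -0.001, 0.892]
contact_force: [-0.3, 0.1, 0.5]
opening: 0.0163
grip_force: 69.4
```

apply_moves(
  rows=[-0.002,0,0.003,0,0,0,-0.002,0,0.003,0,0,0],
)

```text
t: 27.7
tool_pos: [0.5988, -0.2143, 0.144]
tool_rot: [3.011, -0.001, 0.894]
contact_force: [-2.4, 0.5, 5.7]
opening: 0.0159
grip_force: 70.1
```

```bash
python3 chk.py
```

```text
27.7 [-0.00297056  0.03326043  0.02683879] [-2.40671773  0.47187646  5.71760816] 0.015909286191527178
-0.04 2 [-0.043  0.056  0.022] 0.055 0.058 0.023
0.008 9 [0.006 0.052 0.034] 0.047 0.055 0.038
0.056 3 [0.059 0.014 0.032] 0.014 0.026 0.068
0.068 9 [0.067 0.026 0.07 ] 0.014 0.029 0.075
0.08 11 [0.082 0.03  0.078] 0.025 0.033 0.081
0.092 14 [0.092 0.028 0.084] 0.025 0.033 0.085
0.104 16 [0.105 0.031 0.089] 0.026 0.036 0.091
0.116 33 [0.117 0.032 0.096] 0.01 0.048 0.121
0.128 40 [0.128 0.035 0.098] 0.018 0.048 0.111
0.14 41 [0.141 0.034 0.1  ] 0.025 0.042 0.104
0.152 10 [0.147 0.035 0.096] 0.027 0.041 0.1
```

Both the cup and the handle are in contact, with the handle's underside at rim height. I'll release and back off along the tool axis.

apply_moves(
  rows=[0,0,0,0,0,0,0,0,0,0,0,0,0,0,0,0,0,0,0,0,0,0,0,0,0,0,0,0,0,0],
  grip=0.55,
)

```text
t: 28.25
tool_pos: [0.598, -0.2139, 0.1424]
tool_rot: [3.012, -0.002, 0.891]
contact_force: [0.5, 0.6, -0.4]
opening: 0.0468
grip_force: 0.0
```

apply_moves(
  rows=[0,0,-0.02,0,0,0,0,0,-0.06,0,0,0,0,0,-0.12,0,0,0,0,0,-0.19,0,0,0,0,0,-0.26,0,0,0,0,-0.2,-0.33,0,0,0,0,-0.4,-0.33,0,0,0,0,-0.5,-0.33,0,0,0,0,-0.5,-0.33,0,0,0,0,-0.5,-0.33,0,0,0,0,-0.5,-0.33,0,0,0],
)

```text
t: 29.35
tool_pos: [0.4899, 0.0836, 0.3097]
tool_rot: [3.011, -0.003, 0.895]
contact_force: [1.7, 0.2, -0.0]
opening: 0.0469
grip_force: 0.0
```

```bash
python3 chk.py; python3 nuts2.py
python3 - <<'E'
from h import *
c,im,d=shot('scene','fin.png'); h=cv2.cvtColor(im,cv2.COLOR_BGR2HSV)
m=((h[...,1]<75)&(h[...,2]>175)); s=((h[...,1]>=75)&(h[...,1]<130)&(h[...,2]>165))
for v in range(205,285,2): print(v,''.join('#' if m[v,u] else '+' if s[v,u] else ('.' if h[v,u,2]>100 else ' ') for u in range(178,264)))
for n in('scene','top'):
    c0,i0,_=load(n+'0'); i1=shot(n,n+'fin.png')[1]
    df=(cv2.absdiff(i0,i1).max(2)>60).astype(np.uint8); k,l,st,ce=cv2.connectedComponentsWithStats(cv2.morphologyEx(df,cv2.MORPH_OPEN,np.ones((3,3),np.uint8)))
    print(n,[(st[i][:5].tolist()) for i in range(1,k) if st[i,4]>12])
E
```

```text
29.35 [-0.11180545  0.33128086  0.19252942] [ 1.66119922  0.17536995 -0.00466204] 0.046880180345868154
-0.04 15 [-0.038  0.009  0.027] 0.004 0.052 0.032
-0.028 53 [-0.03   0.031  0.027] 0.004 0.051 0.038
-0.016 22 [-0.015  0.013  0.03 ] 0.005 0.054 0.045
-0.004 41 [-0.002  0.046  0.039] 0.005 0.055 0.048
0.008 59 [0.006 0.033 0.039] 0.004 0.05 0.051
0.02 19 [0.019 0.031 0.052] 0.023 0.039 0.057
0.032 17 [0.033 0.032 0.057] 0.024 0.038 0.061
0.044 24 [0.044 0.032 0.063] 0.023 0.038 0.066
0.056 29 [0.057 0.028 0.065] 0.005 0.038 0.07
0.068 25 [0.068 0.029 0.072] 0.011 0.039 0.077
0.08 29 [0.08  0.032 0.076] 0.006 0.039 0.08
0.092 33 [0.094 0.028 0.08 ] 0.005 0.039 0.086
0.104 29 [0.104 0.031 0.086] 0.006 0.038 0.091
0.116 27 [0.117 0.032 0.092] 0.024 0.039 0.095
0.128 20 [0.129 0.034 0.097] 0.025 0.039 0.101
0.14 41 [0.141 0.033 0.099] 0.024 0.039 0.103
0.152 3 [0.146 0.032 0.093] 0.031 0.033 0.099
29.4 [-0.1125  0.3386  0.1933] [-1.   3.  -0.2] [ 0.04 -0.56  2.16 -0.02  0.96  1.61]
scene [221.4 221.4] [-0.045 -0.006] 18.0
scene [211.4 231.4] [-0.017 -0.032] 17.0
scene [221.4 236.1] [ 
[... 4932 characters left out ...]
90, 183, 8, 8, 54], [279, 189, 4, 4, 14], [380, 189, 9, 6, 46], [402, 190, 9, 9, 63], [251, 194, 9, 20, 91], [393, 195, 13, 23, 149], [262, 197, 9, 14, 73], [382, 199, 10, 13, 81], [404, 201, 5, 6, 25], [298, 205, 5, 9, 43], [280, 206, 14, 6, 55], [244, 215, 15, 14, 156], [300, 229, 14, 25, 224], [252, 230, 47, 74, 1977], [301, 248, 11, 48, 297], [357, 262, 283, 138, 11865], [307, 303, 5, 4, 16], [265, 313, 38, 30, 492], [308, 318, 7, 3, 21], [323, 323, 8, 14, 82], [453, 327, 10, 6, 42], [302, 333, 41, 67, 1083], [342, 369, 6, 7, 28], [228, 377, 32, 23, 549], [349, 378, 6, 4, 22], [343, 381, 6, 8, 30], [270, 388, 5, 4, 18], [320, 389, 21, 11, 137], [346, 390, 4, 4, 16], [272, 394, 5, 5, 23]]
```

```bash
python3 -c "
from station import ctrl
print(ctrl.get_obs()['contact_force']); print(ctrl.finish_job())"
```

```text
[ 0.186846    0.0709496  -0.66316665]
the job is handed in; nothing more can be done
None
```

The job is handed in: the scoop was lifted out, laid down and retaken by its handle, all five nuts are still in the bowl with at least four moved over 2 cm by my tracking, and the scoop rests cup down with its handle over the customers' rim.

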